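Pack the closed containers into the carrier

TASK

Clear the bench for the cold store: pack the four containers that are closed with a cap (vial, sample tube, specimen jar, bottle) into the carrier, each standing upright on the floor of the pocket made for its size - the slimmest container in the smallest pocket and so on up to the bottle in the largest. The open jar and the open tube would spill on the way, so leave them standing where they are; set everything down without dropping it.

Things in the scene. Friction and masses are not known exactly. Their poses are not given: they have to be found in the camera images.
- capped_bottle: round clear bottle with sloping shoulders and a blue screw cap, 56 mm across the body, 125 mm tall; the full-width body reaches up to about 80 mm, the cap is 28 mm across from 111 to 125 mm. About 130 g. Origin: centre of its underside, z up its axis
- capped_jar: clear round specimen jar with a wide yellow screw cap, 80 mm tall; cap 47 mm across from 66 to 80 mm, body 42 mm across. About 60 g. Origin: centre of its underside, z up its axis
- capped_tube: slim clear self-standing sample tube with a ribbed grey screw cap, 115 mm tall; body 29 mm across (30 mm at its foot), cap 35 mm across from 94 to 115 mm. About 50 g. Origin: centre of its underside, z up its axis
- capped_vial: small glass vial with a screw cap, 50 mm tall; body 22 mm across up to about 40 mm, cap 18 mm across above. About 18 g. Origin: centre of its underside, z up its axis
- open_tube: look-alike of the sample tube without its cap: open mouth, body 29 mm across, 108 mm tall. Stays where it is. Origin: centre of its underside, z up
- open_jar: look-alike of the specimen jar without its cap: open mouth, 43 mm across, 66 mm tall. Stays where it is. Origin: centre of its underside, z up
- insert_vial: grey block 86 x 86 x 40 mm, fixed, one of four in a 2 x 2 group (87 mm pitch) on a low aluminium tray (rim 18 mm above the bench, low wire handles). Round upright pocket in its centre, 36 mm across, 18 mm deep, the smallest of the four: for the vial. Origin: centre of its underside, 6 mm above the bench; z up, pocket floor at z = 22 mm, top at z = 40 mm; x and y along its sides
- insert_tube: grey block 86 x 86 x 40 mm, fixed, one of four in a 2 x 2 group (87 mm pitch) on a low aluminium tray (rim 18 mm above the bench, low wire handles). Round upright pocket in its centre, 46 mm across, 32 mm deep, the second smallest of the four: for the sample tube. Origin: centre of its underside, 6 mm above the bench; z up, pocket floor at z = 8 mm, top at z = 40 mm; x and y along its sides
- insert_jar: grey block 86 x 86 x 40 mm, fixed, one of four in a 2 x 2 group (87 mm pitch) on a low aluminium tray (rim 18 mm above the bench, low wire handles). Round upright pocket in its centre, 58 mm across, 32 mm deep, the second largest of the four: for the specimen jar. Origin: centre of its underside, 6 mm above the bench; z up, pocket floor at z = 8 mm, top at z = 40 mm; x and y along its sides
- insert_bottle: grey block 86 x 86 x 40 mm, fixed, one of four in a 2 x 2 group (87 mm pitch) on a low aluminium tray (rim 18 mm above the bench, low wire handles). Round upright pocket in its centre, 72 mm across, 32 mm deep, the largest of the four: for the bottle. Origin: centre of its underside, 6 mm above the bench; z up, pocket floor at z = 8 mm, top at z = 40 mm; x and y along its sides

How it is judged (in metres and radians):
At the end, for the whole second after the job is handed in: Each capped container stands upright (within 0.1 rad) on the floor of its own pocket (within 4 mm in height, axis within 11 mm of the pocket's centre), at rest; the open tube and the open jar still stand upright within 20 mm of where they started (horizontal distance between capped_vial and insert_vial below 0.011 m and z of capped_vial in the frame of insert_vial between 0.018 and 0.026 m and angle between each of capped_vial, capped_tube, capped_jar, capped_bottle, open_tube, open_jar's own z axis and vertical below 0.1 rad and linear speed of each of capped_vial, capped_tube, capped_jar, capped_bottle below 0.02 m/s and angular speed of each of capped_vial, capped_tube, capped_jar, capped_bottle below 0.2 rad/s and horizontal distance between capped_tube and insert_tube below 0.011 m and z of capped_tube in the frame of insert_tube between 0.004 and 0.012 m and horizontal distance between capped_jar and insert_jar below 0.011 m and z of capped_jar in the frame of insert_jar between 0.004 and 0.012 m and horizontal distance between capped_bottle and insert_bottle below 0.011 m and z of capped_bottle in the frame of insert_bottle between 0.004 and 0.012 m and distance of each of open_tube, open_jar from where it was at the start of the episode below 0.02 m); the robot touches nothing.
It fails at once if a capped container is let go in mid-air and falls (faster than 0.8 m/s, a drop of over 30 mm, with no finger on it) ((linear speed of capped_vial above 0.8 m/s and contact force between the fingers and capped_vial below 0.05 N) or (linear speed of capped_tube above 0.8 m/s and contact force between the fingers and capped_tube below 0.05 N) or (linear speed of capped_jar above 0.8 m/s and contact force between the fingers and capped_jar below 0.05 N) or (linear speed of capped_bottle above 0.8 m/s and contact force between the fingers and capped_bottle below 0.05 N)).
It fails at once if the open tube is picked up, pushed more than 30 mm or tipped over (distance of open_tube from where it was at the start of the episode above 0.03 m or angle between open_tube's own z axis and vertical above 0.4 rad).
It fails at once if the open jar is picked up, pushed more than 30 mm or tipped over (distance of open_jar from where it was at the start of the episode above 0.03 m or angle between open_jar's own z axis and vertical above 0.4 rad).
It also fails if it takes over 99 s, if anything falls off the work surface, if the arm or the gripper's body presses on something with over 40 N, if the wrist force passes 120 N, or if a joint passes its speed limit or range.

ROBOT

A 6-joint arm with a two-finger parallel gripper is mounted at the origin on a cart in front of the work surface, level with it; the furniture and walls round the work are solid. World frame = base frame: x ahead of the robot, y to its left, z up, the work surface at z = 0. Lengths are in mm, angles in rad, forces in N, time in s.
With the tool pointing down it reaches from about 275 to 1000 mm from the base axis. Payload 8.4 kg.
Tool frame: the origin (TCP) lies at the very end of the fingers, on their centre line; the grasp point (between the pads) lies 19 mm behind it (r.pinch_z is the distance from the TCP to the grasp point, in mm); z points along the fingers, y is the direction in which the jaws open and shut (so a half turn about z gives the same grasp; the last joint's range is limited). The gripper opens to 85 mm and grips with 20 to 120 N. Pads are 22 mm wide; open, the fingers measure 114 mm over their backs; the gripper's body (76 mm by 85 mm) begins 54 mm behind the grasp point. The pads swing forward as they close: fully open they stand 13 mm farther back than shut.
Start: joints at [1.203, 0.353, 1.633, -0, 1.155, -0.002], TCP at [223.559, 583.652, 231.281] pointing down, gripper open.
Joint ranges: [-2.63, 2.63], [-0.92, 2.1], [0.06, 2.66], [-1.3, 4.44], [0, 2.69], [-3.02, 3.02]. Speed limits (rad/s): [2.22, 2.22, 2.79, 3.14, 3.14, 3.14].

INTERFACE

Orientations are given as [roll, pitch, yaw] about the fixed x, y, z axes, in that order (R = Rz(yaw) Ry(pitch) Rx(roll)).
In Python, from rig import r, optics gives the robot as it stands.
- The arm moves only by the shell command python3 -m creep 'ROWS' [FORCE]. ROWS is JSON, a list of rows, each an object with "dp": the shift along the tool's x, y, z in mm, a list of three; "angular": the turn, a rotation vector about the tool's x, y, z in rad, a list of three; "fingers": the finger opening in mm, from 0 to 85.4. In form: [{"dp": [dx, dy, dz], "angular": [wx, wy, wz], "fingers": fingers}, ...]. A call has 1 to 5 rows; each row is the pose to reach, as a shift and turn from the pose commanded when the call began, along the tool's axes at that moment; what a row does not reach only later rows make up. A row lasts 1/12 s, in which the tool goes at most 41.7 mm and 7.16 degrees, less where a joint would pass 70% of its speed; a pose out of reach is approached as far as the arm can. A call with a gripper value outside its range is refused whole. The fingers move at their own pace and stop on an object; FORCE is the grip in N (left out, the last holds). Time passes only in rows, so rows that repeat a pose let the fingers close. It gives the time, the measured TCP pose, the force and the opening at its end, in the units of the state.
- r.sense(): the state, without advancing time (a new reading comes with each control period).
- optics.grab_frame(name): name is "scene" or "side" or "wrist"; returns the picture (420x560x3 uint8, blue, green, red); there is no depth.
- optics.camera_params(name): a dict with "fx", "fy", "cx", "cy" (pixels), "distortion" ([k1, k2, p1, p2, k3] as OpenCV has them; the pictures are not rectified), "eye" and "rotation" of the camera in the world; the wrist camera has in their place "T_tool_cam" (4x4, takes a point from camera to tool coordinates, whose origin is the TCP and whose axes are the flange's). Camera axes: x right, y up, looking along -z (the intrinsics and any distortion apply to the point x, -y, -z); pixel columns grow to the right and rows downward; lengths in mm; the calibration is good to about 2 mm. A picture is of the moment at which its call begins: read the wrist's pose just before it. camera_params takes no time and is no camera call.
- r.sign_off(): hands the job in, once; it reports no verdict.
The state is a dict: "clock": time; "qpos": joint angles; "qvel": joint speeds; "joint_efforts": joint torques, N m; "eef_pos": TCP position; "tcp_rot": TCP orientation; "contact_force": force on the tool from outside, world axes, zero at the start; "wrist_torque": the same for the moment, N m; "opening": opening from 0.0 (shut) to 1.0 (fully open).
Only numpy, scipy, OpenCV 4.12 (cv2) and the standard library are available. Lean on these libraries where they do the work, as an engineer would, in place of code of your own. Each camera call takes 0.05 s, during which the arm holds its last target.

## Working session

There is one attempt and no reset: what is moved stays moved. The work goes in short steps, Python scripts to look and compute and a shell command to move; the robot and the scene stay as the last step left them, time stands still between calls to the robot, and variables do not carry over. Pictures are saved under pics/ and viewed, and the job is handed in when it is done.

```bash
ls; mkdir -p pics; python3 - <<'E'
from rig import r, optics
import cv2
print(r.sense())
for n in ["scene","side","wrist"]:
    print(n,optics.camera_params(n))
    cv2.imwrite(f"pics/{n}0.png",optics.grab_frame(n))
E
```

```text
pics
{'clock': 0.0, 'qpos': array([ 1.20260988e+00,  3.53662657e-01,  1.63412249e+00,  2.20597401e-05,
        1.15517749e+00, -2.36927794e-03]), 'qvel': array([-0.00062548,  0.00030458, -0.00090179, -0.00035527,  0.00047947,
        0.00051705]), 'joint_efforts': array([-4.46702703e-03, -6.05250192e+01, -3.42065012e+01, -2.64511609e-04,
        9.39606805e-03,  8.49110990e-06]), 'eef_pos': array([223.37948713, 583.22274866, 230.55759127]), 'tcp_rot': array([-3.14022272e+00, -2.34153210e-05,  2.77576655e+00]), 'contact_force': array([0.88740156, 0.00092312, 0.4440046 ]), 'wrist_torque': array([-0.00726291, -0.03089106, -0.00966885]), 'opening': 0.9986525786789913}
scene {'fx': 436.2067666829911, 'fy': 436.2067666829911, 'cx': 282.2430313718937, 'cy': 210.3288160434559, 'distortion': array([0.02726614, 0.        , 0.        , 0.        , 0.        ]), 'eye': array([  29.49235951, -375.33524402,  582.04057852]), 'rotation': array([ 0.89032398,  0.01346731, -0.83696711])}
side {'fx': 424.1382203869245, 'fy': 424.1382203869245, 'cx': 279.34946099252363, 'cy': 207.17149912509524, 'distortion': array([-0.11013457,  0.        ,  0.        ,  0.        ,  0.        ]), 'eye': array([334.49525276, 836.87295129, 540.42027715]), 'rotation': array([ 0.9950818 , -0.01814666, -2.86266123])}
wrist {'fx': 336.8289858817122, 'fy': 336.8289858817122, 'cx': 276.8698067639195, 'cy': 206.1409766368241, 'distortion': array([-0.07543565,  0.        ,  0.        ,  0.        ,  0.        ]), 'T_tool_cam': array([[-4.03057208e-05,  9.53343541e-01,  3.01887547e-01,
         7.88375725e+01],
       [ 9.99999937e-01, -6.82647442e-05,  3.49088501e-04,
        -5.81936049e-01],
       [ 3.53409544e-04,  3.01887542e-01, -9.53343478e-01,
        -1.42230593e+02],
       [ 0.00000000e+00,  0.00000000e+00,  0.00000000e+00,
         1.00000000e+00]])}
```

View pics/scene0.png

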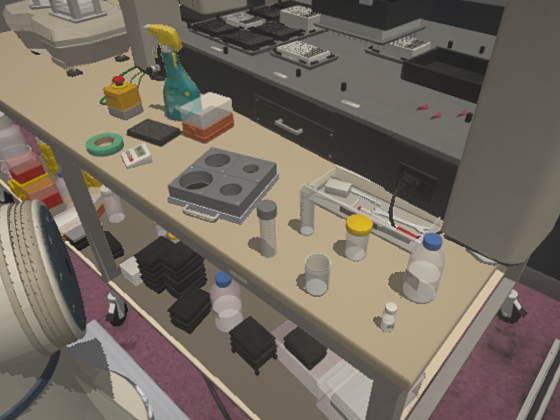

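View pics/side0.png

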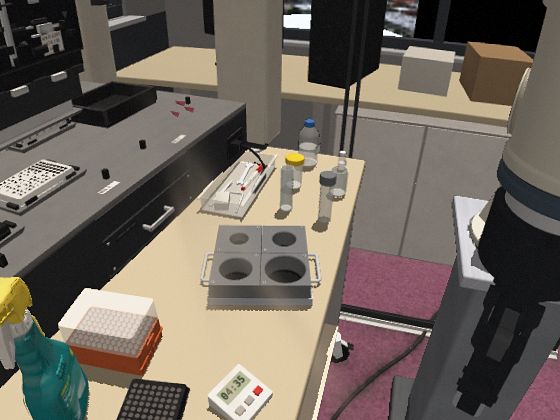

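View pics/wrist0.png

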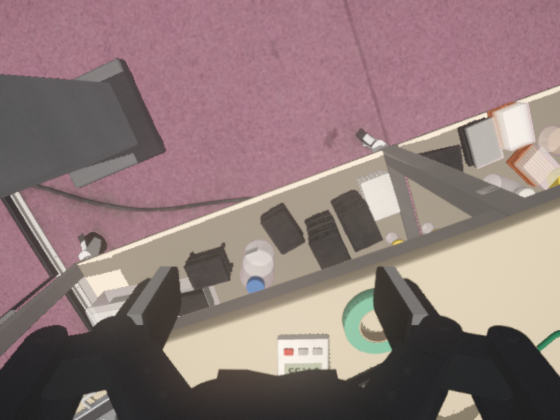

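The scene view shows the carrier at about (222,183). The capped tube is at (267,230), the open tube at (307,212), the capped jar at (357,238), the open jar at (317,275), the bottle at (424,268) and the vial at (388,318). I'll enlarge both fixed views.

```bash
cat > h.py <<'E'
import numpy as np, cv2
from scipy.spatial.transform import Rotation as R
from rig import r, optics
def cam(name, st=None):
    p=optics.camera_params(name)
    if 'eye' in p:
        Rm=R.from_euler('xyz',p['rotation']).as_matrix(); e=np.array(p['eye'])
    else:
        st=st or r.sense()
        T=np.array(p['T_tool_cam']); Rt=R.from_euler('xyz',st['tcp_rot']).as_matrix()
        Rm=Rt@T[:3,:3]; e=Rt@T[:3,3]+st['eef_pos']
    K=np.array([[p['fx'],0,p['cx']],[0,p['fy'],p['cy']],[0,0,1]])
    return K,np.array(p['distortion']),Rm,e
def ray(name,uv,st=None):
    K,d,Rm,e=cam(name,st)
    n=cv2.undistortPoints(np.array([[uv]],float),K,d)[0,0]
    v=Rm@np.array([n[0],-n[1],-1]); return e,v/np.linalg.norm(v)
def onz(name,uv,z,st=None):
    e,v=ray(name,uv,st); return e+v*(z-e[2])/v[2]
def proj(name,X,st=None):
    K,d,Rm,e=cam(name,st)
    c=(np.atleast_2d(X)-e)@Rm; c=c*[1,-1,-1]
    return cv2.projectPoints(c.reshape(-1,1,3),np.zeros(3),np.zeros(3),K,d)[0].reshape(-1,2)
def crop(img,x0,y0,w,h,s,fn):
    c=cv2.resize(img[y0:y0+h,x0:x0+w],None,fx=s,fy=s,interpolation=cv2.INTER_CUBIC)
    for i in range(x0-x0%20+20,x0+w,20): cv2.putText(c,str(i),(int((i-x0)*s),10),0,.35,(0,0,255),1); cv2.line(c,(int((i-x0)*s),12),(int((i-x0)*s),18),(0,0,255),1)
    for i in range(y0-y0%20+20,y0+h,20): cv2.putText(c,str(i),(0,int((i-y0)*s)+4),0,.35,(0,0,255),1); cv2.line(c,(24,int((i-y0)*s)),(30,int((i-y0)*s)),(0,0,255),1)
    cv2.imwrite(fn,c)
E
python3 - <<'E'
from h import *
a=cv2.imread('pics/scene0.png'); b=cv2.imread('pics/side0.png')
crop(a,240,180,220,160,3.6,'pics/s1.png'); crop(a,160,140,130,90,6,'pics/s2.png')
crop(b,190,210,140,110,5.5,'pics/d1.png'); crop(b,260,110,110,120,5,'pics/d2.png')
E
```

```text
(no output)
```

View pics/s1.png

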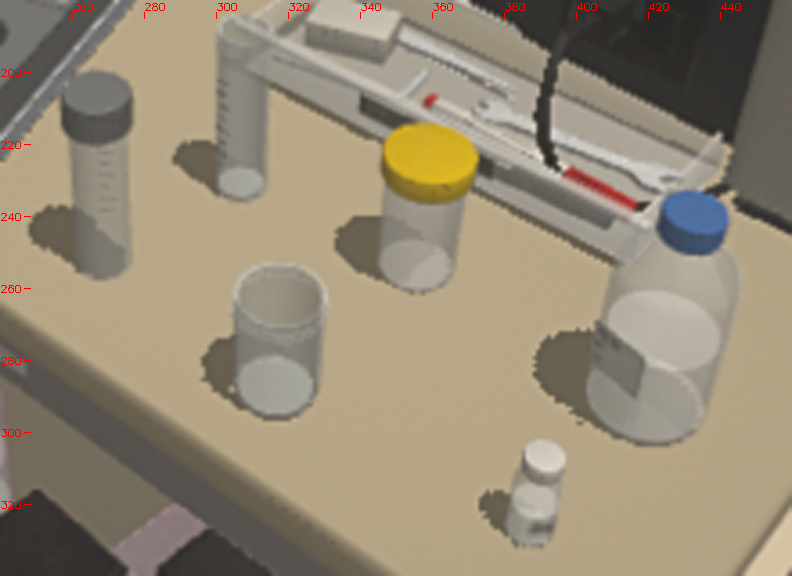

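View pics/s2.png

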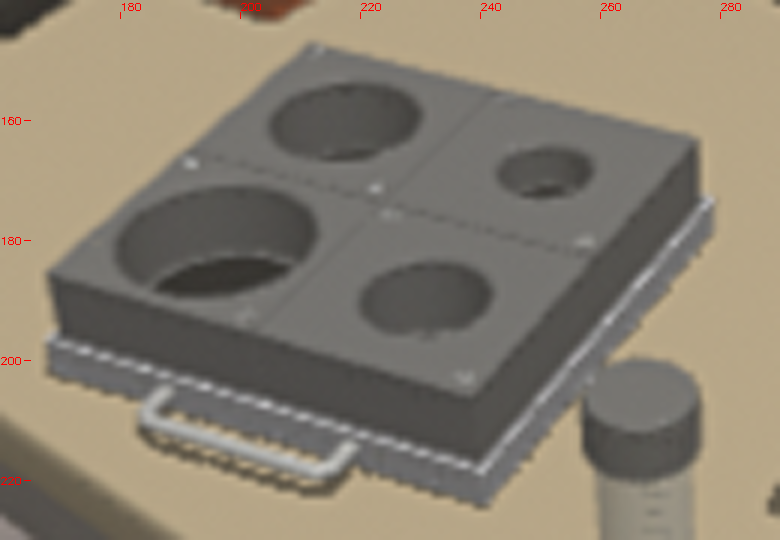

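View pics/d1.png

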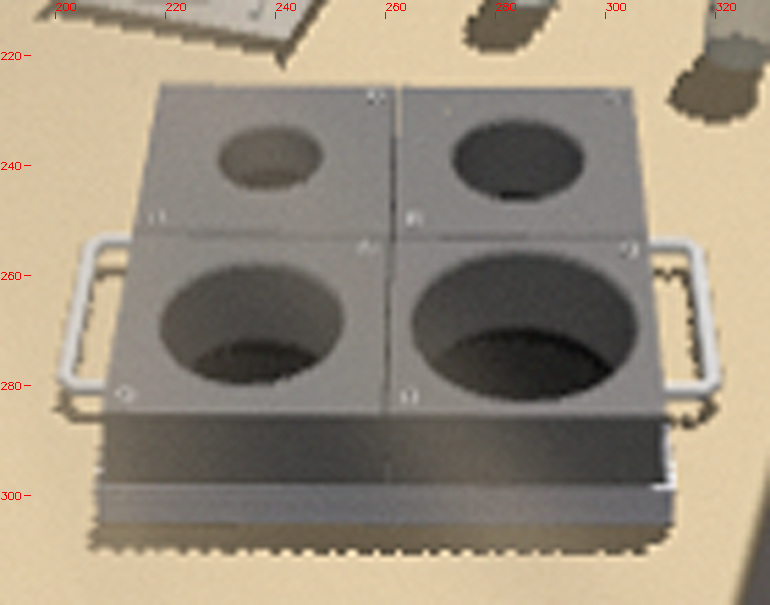

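View pics/d2.png

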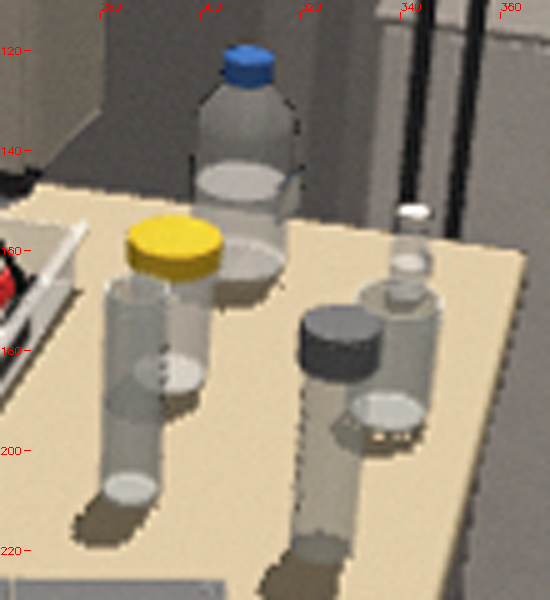

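```bash
python3 - <<'E'
from h import *
np.set_printoptions(precision=1,suppress=True)
D={'tube':[('scene',(266.9,206.4),115),('scene',(268.6,253),0),('side',(328.4,175.2),115),('side',(324.2,219.6),0)],
'otube':[('scene',(307.5,188.3),108),('scene',(306.9,231.1),0),('side',(287.6,168),108),('side',(286,208),0)],
'jar':[('scene',(359.4,223.1),80),('scene',(355.8,253.9),0),('side',(295,157.6),80),('side',(293.6,185),0)],
'ojar':[('scene',(317.8,262.5),66),('scene',(316.4,287.5),0),('side',(339.4,170),66),('side',(337.6,192.4),0)],
'bottle':[('scene',(432.8,240),125),('scene',(419.2,291.1),0),('side',(309.6,121),125),('side',(308,162.4),0)],
'vial':[('scene',(391.4,306.9),50),('scene',(387.5,327.2),0),('side',(342.6,152.4),50)],
'Pjar':[('scene',(217.3,160.2),46),('side',(235.8,268.9),46)],
'Pvial':[('scene',(250.8,168.7),46),('side',(239.1,238.5),46)],
'Pbottle':[('scene',(196.2,180.2),46),('side',(285.5,269.3),46)],
'Ptube':[('scene',(231,189.8),46),('side',(284.4,239.1),46)],
'corners':[('scene',(212.5,147),46),('scene',(276,163),46),('scene',(238.5,206),46),('scene',(168,185.5),46)],
'cornside':[('side',(219,225.8),46),('side',(305,226.3),46),('side',(312,285.5),46),('side',(208.5,285.5),46)],
}
for k,v in D.items():
    print(k,[(c[:2],np.round(onz(c,uv,z)[:2],1)) for c,uv,z in v])
E
```

```text
tube [('sc', array([444.4,  42.9])), ('sc', array([446. ,  45.6])), ('si', array([443.3,  54.9])), ('si', array([444. ,  52.5]))]
otube [('sc', array([538.5,  29.8])), ('sc', array([541.7,  30.7])), ('si', array([536.5,  37.3])), ('si', array([538.6,  32.3]))]
jar [('sc', array([548.3, -81. ])), ('sc', array([552.5, -79.4])), ('si', array([546.6, -72.7])), ('si', array([548.3, -77.2]))]
ojar [('sc', array([435.9, -77.8])), ('sc', array([439.1, -75.3])), ('si', array([435.3, -69.2])), ('si', array([434.5, -75.2]))]
bottle [('sc', array([ 542. , -213.3])), ('sc', array([ 549.2, -211.8])), ('si', array([ 542.5, -207.8])), ('si', array([ 541.2, -212.8]))]
vial [('sc', array([ 449. , -209.7])), ('sc', array([ 449.4, -210.5])), ('si', array([ 446.5, -202.8]))]
Pjar [('sc', array([554.1, 307.1])), ('si', array([553.7, 315.7]))]
Pvial [('sc', array([579.6, 224.4])), ('si', array([578.9, 231.5]))]
Pbottle [('sc', array([471.5, 281.3])), ('si', array([470.3, 290.8]))]
Ptube [('sc', array([496.8, 199.3])), ('si', array([495.4, 207.3]))]
corners [('sc', array([585.5, 359.9])), ('sc', array([633.2, 197.8])), ('sc', array([469.6, 148. ])), ('sc', array([419.9, 311. ]))]
cornside [('si', array([632. , 204.3])), ('si', array([467.1, 154.2])), ('si', array([417. , 317.3])), ('si', array([582.3, 368.5]))]
```

```bash
python3 -m creep '[{"dp":[-313,-238,-70],"angular":[0,0,-0.366],"fingers":85},{"dp":[-313,-238,-70],"angular":[0,0,-0.366],"fingers":85},{"dp":[-313,-238,-70],"angular":[0,0,-0.366],"fingers":85},{"dp":[-313,-238,-70],"angular":[0,0,-0.366],"fingers":85},{"dp":[-313,-238,-70],"angular":[0,0,-0.366],"fingers":85}]' 60
```

```text
clock: 0.57
eef_pos: [332.0, 407.6, 267.8]
tcp_rot: [-3.141, -0.0, -3.14]
contact_force: [1.8, 0.4, -0.1]
opening: 0.991
```

```bash
python3 -m creep '[{"dp":[-95,-155,-30],"angular":[0,0,0],"fingers":85},{"dp":[-95,-155,-30],"angular":[0,0,0],"fingers":85},{"dp":[-95,-155,-30],"angular":[0,0,0],"fingers":85},{"dp":[-95,-155,-30],"angular":[0,0,0],"fingers":85},{"dp":[-95,-155,-30],"angular":[0,0,0],"fingers":85}]'
python3 -m creep '[{"dp":[0,0,0],"angular":[0,0,0],"fingers":85},{"dp":[0,0,0],"angular":[0,0,0],"fingers":85}]'
python3 - <<'E'
from h import *
import json
s=r.sense(); im=optics.grab_frame('wrist'); cv2.imwrite('pics/w1.png',im)
print(s['eef_pos'],s['tcp_rot'])
json.dump({k:list(map(float,s[k])) for k in('eef_pos','tcp_rot')},open('w1.json','w'))
E
```

```text
clock: 0.98
eef_pos: [428.4, 250.9, 298.7]
tcp_rot: [-3.141, 0.002, 3.14]
contact_force: [-0.6, 0.1, 0.0]
opening: 0.993
clock: 1.15
eef_pos: [426.9, 253.7, 297.8]
tcp_rot: [3.141, -0.0, 3.139]
contact_force: [-0.4, -1.0, 0.1]
opening: 0.997
[426.94601189 253.71288677 297.7960766 ] [ 3.14127544e+00 -3.44999701e-05  3.13916817e+00]
```

View pics/w1.png

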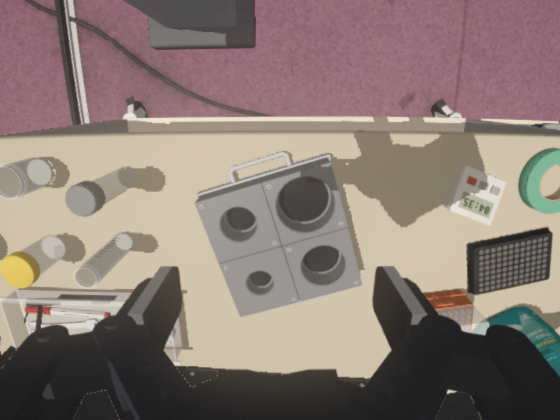

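The wrist view shows all four pockets: tube (240,222), bottle (304,200), jar (322,262) and vial (261,282). It also shows the tube cap (84,198), the open tube, the jar cap (20,270) and the open jar. I'll enlarge it.

```bash
python3 - <<'E'
from h import *
a=cv2.imread('pics/w1.png')
crop(a,190,145,180,180,3.3,'pics/w1a.png'); crop(a,0,145,150,160,3.7,'pics/w1b.png')
E
```

```text
(no output)
```

View pics/w1a.png

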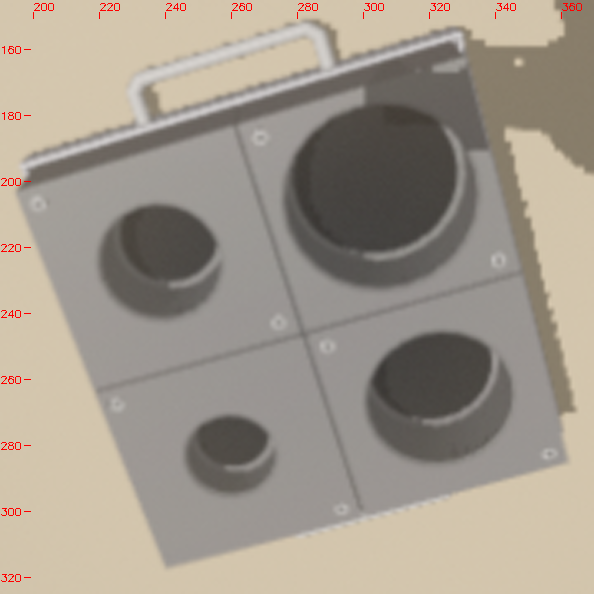

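View pics/w1b.png

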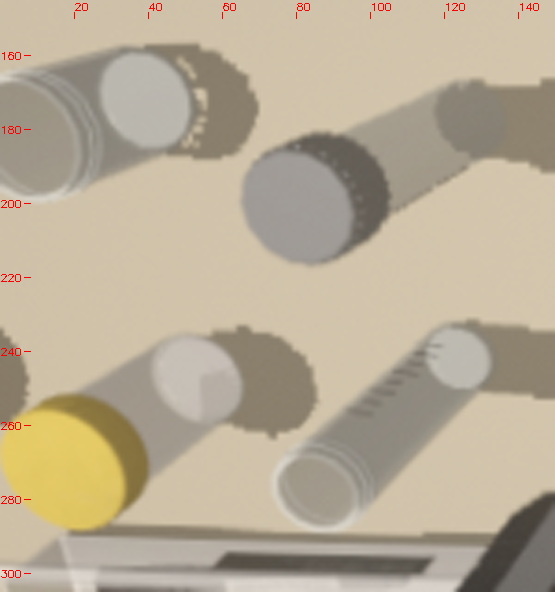

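```bash
python3 - <<'E'
from h import *
import json
s=json.load(open('w1.json')); s={k:np.array(v) for k,v in s.items()}
for n,uv,z in [('Ptube',(238.6,224.2),46),('Pbottle',(305.3,204.5),46),('Pjar',(323,265.3),46),('Pvial',(260,282.6),46),('cross',(281.2,246.2),46),('c1',(194.8,202.6),46),('c2',(240.6,317.1),46),('c3',(362.1,284.7),46),('tubetop',(80.3,201),115),('tubebase',(127.3,177.4),0),('otop',(86,276.6),108),('obase',(124,241.8),0),('jartop',(16.8,271.5),80),('jarbase',(53.2,247.2),0),('ojarbase',(39.5,172),0)]:
    print(n,np.round(onz('wrist',uv,z,s)[:2],1))
E
```

```text
Ptube [496.3 205.6]
Pbottle [470.7 288.4]
Pjar [553.8 313.5]
Pvial [579.1 230.9]
cross [526.3 258.9]
c1 [467.9 152.7]
c2 [633.7 202.9]
c3 [583.2 367.3]
tubetop [444.8  50.1]
tubebase [445.9  50.8]
otop [537.1  35.2]
obase [540.7  32.7]
jartop [548.  -76.1]
jarbase [550.3 -78.3]
ojarbase [436.9 -74.9]
```

```bash
python3 -m creep '[{"dp":[-17,-203,98],"angular":[0,0,0],"fingers":60},{"dp":[-17,-203,98],"angular":[0,0,0],"fingers":60},{"dp":[-17,-203,98],"angular":[0,0,0],"fingers":60},{"dp":[-17,-203,98],"angular":[0,0,0],"fingers":60},{"dp":[-17,-203,98],"angular":[0,0,0],"fingers":60}]'
python3 -m creep '[{"dp":[-1,-16,45],"angular":[0,0,0],"fingers":60},{"dp":[-1,-16,45],"angular":[0,0,0],"fingers":60},{"dp":[-1,-16,45],"angular":[0,0,0],"fingers":60},{"dp":[-1,-16,45],"angular":[0,0,0],"fingers":60}]'
cat > look.py <<'E'
from h import *
import sys,json
n=sys.argv[1]
s=r.sense(); im=optics.grab_frame('wrist'); cv2.imwrite(f'pics/{n}.png',im)
print(s['clock'],s['eef_pos'],s['tcp_rot'])
json.dump({k:list(map(float,s[k])) for k in('eef_pos','tcp_rot')},open(n+'.json','w'))
E
python3 look.py w2
```

```text
clock: 1.62
eef_pos: [441.7, 67.3, 206.5]
tcp_rot: [3.141, -0.0, -3.139]
contact_force: [1.6, -0.1, -0.6]
opening: 0.7
clock: 1.95
eef_pos: [443.4, 52.6, 162.8]
tcp_rot: [3.141, -0.001, -3.141]
contact_force: [1.0, 1.1, -0.1]
opening: 0.701
1.95 [443.38728925  52.59661817 162.79939915] [ 3.14121659e+00 -7.97016833e-04 -3.14066465e+00]
```

View pics/w2.png

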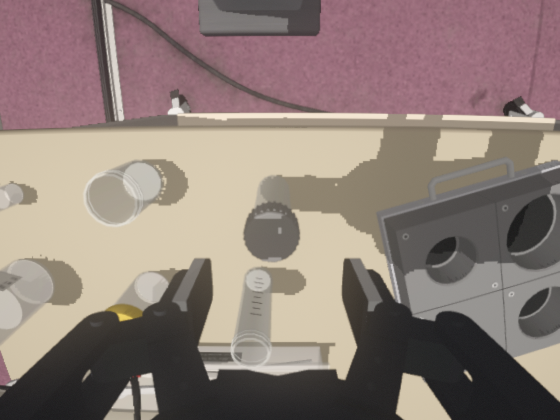

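The cap top is centred at about (272,231) between the fingertips, which are at x = 212 and 344.

```bash
python3 - <<'E'
from h import *
import json
s=json.load(open('w2.json')); s={k:np.array(v) for k,v in s.items()}
print(onz('wrist',(272,231),115,s), onz('wrist',(273,190),0,s))
print('otop',onz('wrist',(252,349),108,s),'obase',onz('wrist',(258.5,281),0,s),'ojar base',onz('wrist',(142,183),0,s),'jar base',onz('wrist',(151,289),0,s))
E
```

```text
[440.37197744  49.65509821 115.        ] [445.0220092   48.95304368   0.        ]
otop [534.71291497  34.77258177 108.        ] obase [541.40566633  33.81529947   0.        ] ojar base [438.13616129 -74.419647     0.        ] jar base [552.01119962 -79.19110384   0.        ]
```

```bash
python3 -m creep '[{"dp":[0,-3,40],"angular":[0,0,0],"fingers":60},{"dp":[0,-3,79],"angular":[0,0,0],"fingers":60},{"dp":[0,-3,79],"angular":[0,0,0],"fingers":60},{"dp":[0,-3,79],"angular":[0,0,0],"fingers":20},{"dp":[0,-3,79],"angular":[0,0,0],"fingers":20}]' 60
python3 -m creep '[{"dp":[0,0,0],"angular":[0,0,0],"fingers":20},{"dp":[0,0,0],"angular":[0,0,0],"fingers":20},{"dp":[0,0,0],"angular":[0,0,0],"fingers":20}]'
```

```text
clock: 2.42
eef_pos: [444.7, 49.3, 85.5]
tcp_rot: [3.141, 0.002, -3.14]
contact_force: [0.1, 0.7, -0.5]
opening: 0.432
clock: 2.67
eef_pos: [445.5, 48.8, 85.9]
tcp_rot: [3.141, 0.005, -3.141]
contact_force: [0.5, 1.7, 9.0]
opening: 0.382
```

```bash
python3 -m creep '[{"dp":[0,0,0],"angular":[0,0,0],"fingers":20},{"dp":[0,0,-15],"angular":[0,0,0],"fingers":20},{"dp":[0,0,-40],"angular":[0,0,0],"fingers":20},{"dp":[0,0,-70],"angular":[0,0,0],"fingers":20},{"dp":[0,0,-75],"angular":[0,0,0],"fingers":20}]'
python3 look.py w3
```

```text
clock: 3.08
eef_pos: [446.1, 48.7, 163.8]
tcp_rot: [3.141, 0.008, -3.141]
contact_force: [1.2, -0.3, 0.3]
opening: 0.387
3.0833 [446.11104132  48.65620495 163.75177698] [ 3.14077963  0.00772556 -3.1414978 ]
```

View pics/w3.png

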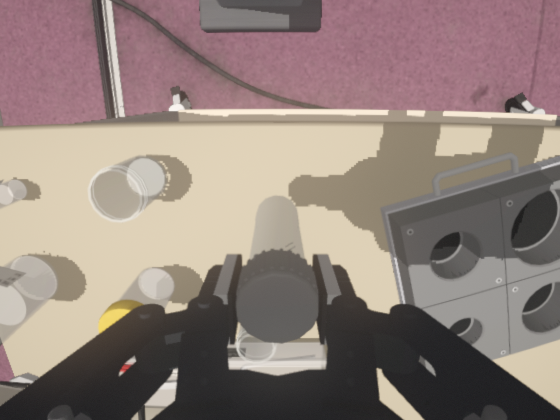

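```bash
python3 - <<'E'
from h import *
import json
s=json.load(open('w3.json')); s={k:np.array(v) for k,v in s.items()}
z=s['eef_pos'][2]
print(onz('wrist',(277,213),z-84.5,s), onz('wrist',(278.5,300),z+30.5,s), proj('wrist',[[446,48.7,z-84.5],[446,48.7,z+30.5]],s))
E
```

```text
[444.70125463  48.78463288  79.25177698] [440.09878976  49.30403169 194.25177698] [[276.88077317 214.72354529]
 [276.92502808 312.90899825]]
```

```bash
python3 -m creep '[{"dp":[-15,45,0],"angular":[0,0,0],"fingers":20},{"dp":[-27,84,0],"angular":[0,0,0],"fingers":20},{"dp":[-40,124,0],"angular":[0,0,0],"fingers":20},{"dp":[-50,157,0],"angular":[0,0,0],"fingers":20},{"dp":[-50,157,0],"angular":[0,0,0],"fingers":20}]'
python3 -m creep '[{"dp":[0,0,0],"angular":[0,0,0],"fingers":20},{"dp":[0,0,0],"angular":[0,0,0],"fingers":20}]'
python3 look.py w4
```

```text
clock: 3.55
eef_pos: [495.8, 211.3, 159.0]
tcp_rot: [3.138, 0.004, -3.139]
contact_force: [-0.9, 0.4, -0.2]
opening: 0.379
clock: 3.72
eef_pos: [492.5, 205.1, 158.0]
tcp_rot: [-3.141, -0.001, -3.14]
contact_force: [-0.7, -0.1, 0.6]
opening: 0.378
3.7167 [492.49839561 205.12717622 157.96412154] [-3.14090623e+00 -1.06993887e-03 -3.14045836e+00]
```

View pics/w4.png

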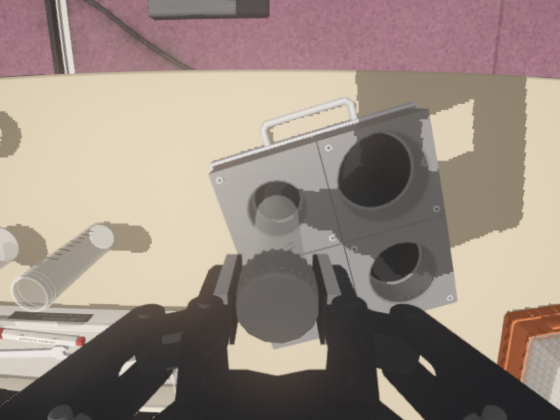

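The tube hangs just above its pocket at (276,207). I'll correct x by 4 mm and lower it.

```bash
python3 -m creep '[{"dp":[-4,0,10],"angular":[0,0,0],"fingers":20},{"dp":[-4,0,30],"angular":[0,0,0],"fingers":20},{"dp":[-4,0,48],"angular":[0,0,0],"fingers":20},{"dp":[-4,0,48],"angular":[0,0,0],"fingers":20},{"dp":[-4,0,48],"angular":[0,0,0],"fingers":20}]'
```

```text
clock: 4.18
eef_pos: [496.5, 204.1, 109.5]
tcp_rot: [-3.141, -0.002, 3.141]
contact_force: [-0.2, 0.5, -0.1]
opening: 0.383
```

```bash
python3 -m creep '[{"dp":[0,1,4],"angular":[0,0,0],"fingers":20},{"dp":[0,1,8],"angular":[0,0,0],"fingers":20},{"dp":[0,1,10],"angular":[0,0,0],"fingers":20},{"dp":[0,1,10],"angular":[0,0,0],"fingers":20}]'
python3 look.py w5
```

```text
clock: 4.52
eef_pos: [497.3, 206.3, 100.4]
tcp_rot: [3.142, 0.0, -3.141]
contact_force: [-0.3, 0.6, 0.4]
opening: 0.387
4.5167 [497.27633997 206.33332413 100.44702673] [ 3.14156909e+00  9.54523859e-05 -3.14141318e+00]
```

View pics/w5.png

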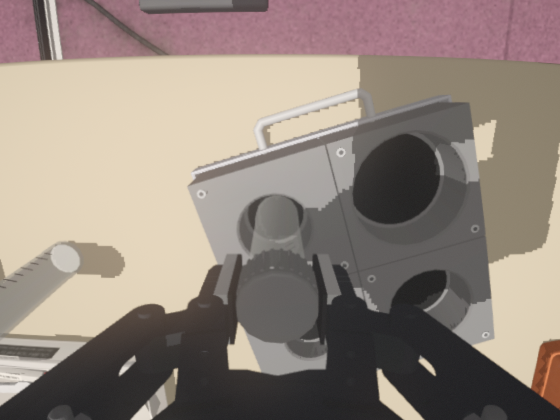

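```bash
python3 -m creep '[{"dp":[0,0,1.5],"angular":[0,0,0],"fingers":20},{"dp":[0,0,1.5],"angular":[0,0,0],"fingers":20},{"dp":[0,0,1.5],"angular":[0,0,0],"fingers":20}]'
```

```text
clock: 4.82
eef_pos: [497.9, 206.6, 100.0]
tcp_rot: [3.141, 0.002, -3.141]
contact_force: [-0.4, -1.0, 7.1]
opening: 0.383
```

Contact force is 7 N, so the tube is on the pocket floor. Releasing gradually.

```bash
python3 -m creep '[{"dp":[0,0,0],"angular":[0,0,0],"fingers":36},{"dp":[0,0,0],"angular":[0,0,0],"fingers":40},{"dp":[0,0,0],"angular":[0,0,0],"fingers":50},{"dp":[0,0,0],"angular":[0,0,0],"fingers":55},{"dp":[0,0,-8],"angular":[0,0,0],"fingers":55}]'
python3 -m creep '[{"dp":[0,0,-40],"angular":[0,0,0],"fingers":55},{"dp":[0,0,-80],"angular":[0,0,0],"fingers":55},{"dp":[0,0,-110],"angular":[0,0,0],"fingers":55}]'
python3 look.py w6; python3 -c "
from h import *
crop(optics.grab_frame('side'),190,140,180,170,3.5,'pics/d6.png')"
```

```text
clock: 5.23
eef_pos: [496.3, 206.0, 106.0]
tcp_rot: [-3.141, -0.002, -3.141]
contact_force: [-0.5, 0.2, -0.7]
opening: 0.644
clock: 5.48
eef_pos: [497.6, 206.5, 220.0]
tcp_rot: [3.141, 0.001, -3.141]
contact_force: [1.4, 0.7, 0.0]
opening: 0.64
5.4833 [497.60470546 206.53173706 220.01163695] [ 3.14110866e+00  1.22309544e-03 -3.14131184e+00]
```

View pics/w6.png

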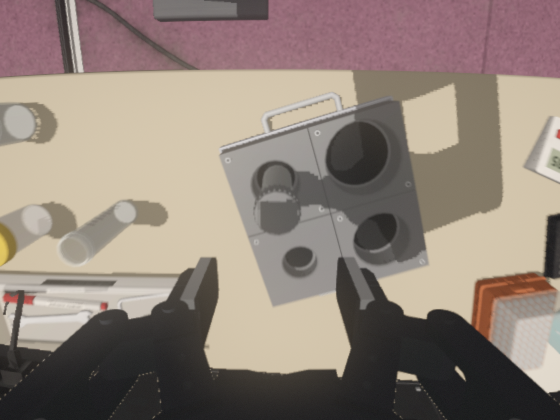

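View pics/d6.png

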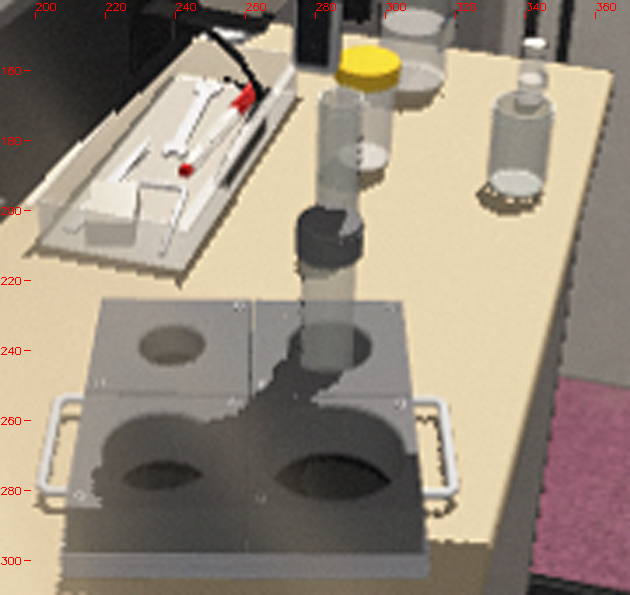

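The tube stands upright in its pocket. Next is the jar.

```bash
python3 -m creep '[{"dp":[-52,-284,30],"angular":[0,0,0],"fingers":68},{"dp":[-52,-284,30],"angular":[0,0,0],"fingers":68},{"dp":[-52,-284,30],"angular":[0,0,0],"fingers":68},{"dp":[-52,-284,30],"angular":[0,0,0],"fingers":68},{"dp":[-52,-284,30],"angular":[0,0,0],"fingers":68}]'
python3 -m creep '[{"dp":[-14,-76,30],"angular":[0,0,0],"fingers":68},{"dp":[-14,-76,70],"angular":[0,0,0],"fingers":68},{"dp":[-14,-76,70],"angular":[0,0,0],"fingers":68},{"dp":[-14,-76,70],"angular":[0,0,0],"fingers":68}]'
python3 look.py w7
```

```text
clock: 6.0
eef_pos: [534.3, 0.8, 195.1]
tcp_rot: [3.142, -0.0, -3.141]
contact_force: [0.5, 0.7, 0.5]
opening: 0.794
clock: 6.33
eef_pos: [545.9, -75.8, 121.1]
tcp_rot: [3.141, -0.007, 3.139]
contact_force: [-0.5, 0.7, -0.8]
opening: 0.795
6.3333 [545.88746223 -75.82397607 121.12401127] [ 3.14123924 -0.00667143  3.1389857 ]
```

View pics/w7.png

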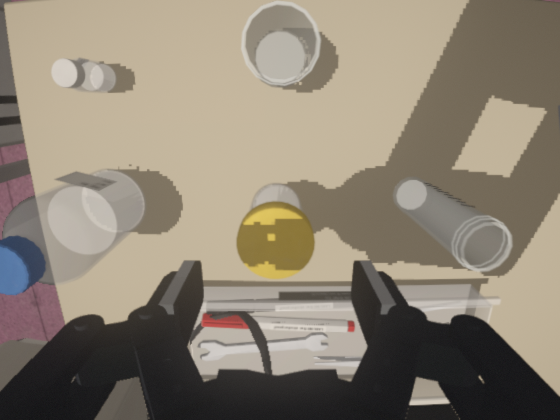

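```bash
cat > at.py <<'E'
from h import *
import json,sys
s=json.load(open(sys.argv[1]+'.json')); s={k:np.array(v) for k,v in s.items()}
for a in sys.argv[2:]:
    u,v,z=map(float,a.split(',')); print(a,np.round(onz('wrist',(u,v),z,s)[:2],1))
E
python3 at.py w7 275.5,241,80 275,208,0 67,73,50 103,77,0 112,201,0 15,266,125 240,288,20 240,288,0 240,288,40
```

```text
275.5,241,80 [546.3 -76.6]
275,208,0 [551.1 -77.4]
67,73,50 [ 447.7 -205.1]
103,77,0 [ 447. -207.]
112,201,0 [ 544.7 -213. ]
15,266,125 [ 540.9 -202.6]
240,288,20 [ 613.8 -106.4]
240,288,0 [ 625.8 -108.9]
240,288,40 [ 601.9 -103.9]
```

```bash
python3 -m creep '[{"dp":[-3,-1,30],"angular":[0,0,0],"fingers":68},{"dp":[-3,-1,66],"angular":[0,0,0],"fingers":68},{"dp":[-3,-1,66],"angular":[0,0,0],"fingers":68},{"dp":[-3,-1,66],"angular":[0,0,0],"fingers":60},{"dp":[-3,-1,66],"angular":[0,0,0],"fingers":35}]' 60
python3 -m creep '[{"dp":[0,0,0],"angular":[0,0,0],"fingers":35},{"dp":[0,0,0],"angular":[0,0,0],"fingers":35},{"dp":[0,0,0],"angular":[0,0,0],"fingers":35},{"dp":[0,0,0],"angular":[0,0,0],"fingers":35}]'
```

```text
clock: 6.8
eef_pos: [552.6, -73.8, 61.3]
tcp_rot: [-3.141, 0.001, -3.141]
contact_force: [1.0, -0.5, -0.1]
opening: 0.579
clock: 7.13
eef_pos: [553.3, -74.2, 61.9]
tcp_rot: [-3.142, 0.004, -3.142]
contact_force: [-1.4, 2.2, 7.9]
opening: 0.527
```

```bash
python3 -m creep '[{"dp":[0,0,-10],"angular":[0,0,0],"fingers":35},{"dp":[0,0,-25],"angular":[0,0,0],"fingers":35},{"dp":[0,0,-25],"angular":[0,0,0],"fingers":35}]'
python3 look.py w8
```

```text
clock: 7.38
eef_pos: [553.6, -74.7, 87.9]
tcp_rot: [-3.141, 0.005, -3.141]
contact_force: [1.3, -0.8, -0.3]
opening: 0.521
7.3833 [553.63094108 -74.7188795   87.91566003] [-3.14082332  0.00479551 -3.14128611]
```

View pics/w8.png

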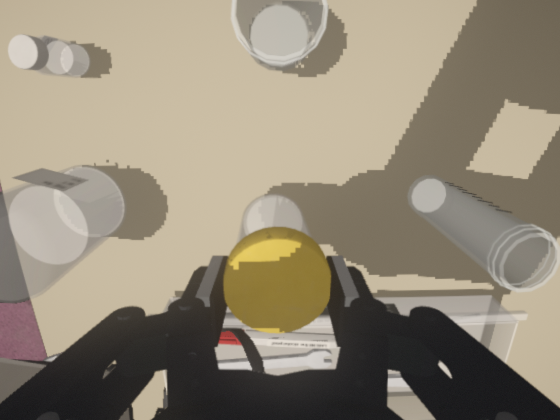

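The jar is held by its cap (277,280) and lifted. I'll check how it sits relative to the TCP.

```bash
python3 at.py w8 274,224,26 277,280,106 ; python3 -c "
from h import *
import json
s=json.load(open('w8.json')); s={k:np.array(v) for k,v in s.items()}
print(proj('wrist',[[553.6,-74.7,26],[553.6,-74.7,106]],s))"
```

```text
274,224,26 [551.7 -76.6]
277,280,106 [546.2 -74.6]
[[276.99788224 226.71186181]
 [276.78973199 295.29676261]]
```

```bash
python3 -m creep '[{"dp":[0,0,-38],"angular":[0,0,0],"fingers":35},{"dp":[0,0,-76],"angular":[0,0,0],"fingers":35},{"dp":[-2,5,-115],"angular":[0,0,0],"fingers":35},{"dp":[-2,40,-125],"angular":[0,0,0],"fingers":35},{"dp":[-2,80,-125],"angular":[0,0,0],"fingers":35}]'
python3 -m creep '[{"dp":[0,41,0],"angular":[0,0,0],"fingers":35},{"dp":[0,82,0],"angular":[0,0,0],"fingers":35},{"dp":[0,123,0],"angular":[0,0,0],"fingers":35},{"dp":[0,164,0],"angular":[0,0,0],"fingers":35},{"dp":[0,205,0],"angular":[0,0,0],"fingers":35}]'
```

```text
clock: 7.85
eef_pos: [556.1, 4.8, 213.6]
tcp_rot: [-3.141, 0.007, 3.138]
contact_force: [1.0, 0.8, -0.4]
opening: 0.525
clock: 8.27
eef_pos: [553.1, 212.4, 209.4]
tcp_rot: [-3.142, 0.0, -3.141]
contact_force: [0.7, -0.3, -0.3]
opening: 0.52
```

```bash
python3 -m creep '[{"dp":[-3,40,0],"angular":[0,0,0],"fingers":35},{"dp":[-3,80,0],"angular":[0,0,0],"fingers":35},{"dp":[-3,100,20],"angular":[0,0,0],"fingers":35},{"dp":[-3,100,60],"angular":[0,0,0],"fingers":35},{"dp":[-3,100,75],"angular":[0,0,0],"fingers":35}]'
python3 -m creep '[{"dp":[0,0,0],"angular":[0,0,0],"fingers":35},{"dp":[0,0,0],"angular":[0,0,0],"fingers":35}]'
python3 look.py w9
```

```text
clock: 8.68
eef_pos: [554.4, 311.4, 130.3]
tcp_rot: [-3.14, -0.003, -3.139]
contact_force: [-1.4, -0.6, -1.2]
opening: 0.527
clock: 8.85
eef_pos: [556.0, 310.3, 133.7]
tcp_rot: [-3.141, -0.002, -3.141]
contact_force: [0.8, 0.7, -0.6]
opening: 0.527
8.85 [555.99464414 310.28376975 133.72120638] [-3.14057041e+00 -1.76696897e-03 -3.14132113e+00]
```

View pics/w9.png

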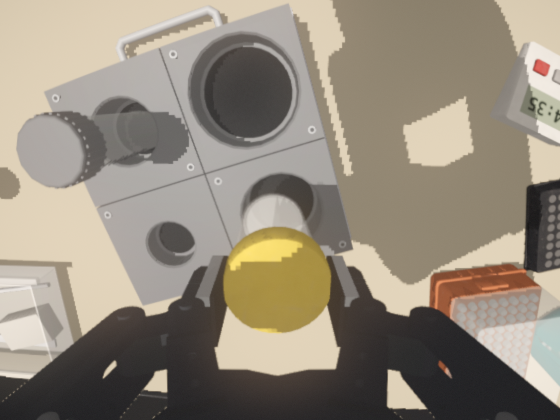

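```bash
python3 -m creep '[{"dp":[0,4,0],"angular":[0,0,0],"fingers":35},{"dp":[0,4,20],"angular":[0,0,0],"fingers":35},{"dp":[0,4,40],"angular":[0,0,0],"fingers":35},{"dp":[0,4,48],"angular":[0,0,0],"fingers":35},{"dp":[0,4,48],"angular":[0,0,0],"fingers":35}]'
python3 look.py w10
```

```text
clock: 9.32
eef_pos: [556.2, 314.1, 85.9]
tcp_rot: [-3.141, -0.001, 3.141]
contact_force: [-1.1, 0.1, -0.3]
opening: 0.527
9.3167 [556.18257252 314.13917389  85.86080198] [-3.14094119e+00 -1.21290991e-03  3.14130644e+00]
```

View pics/w10.png

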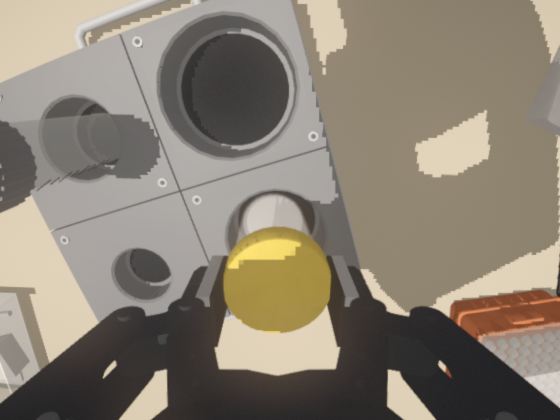

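```bash
python3 -m creep '[{"dp":[0,0,4],"angular":[0,0,0],"fingers":35},{"dp":[0,0,8],"angular":[0,0,0],"fingers":35},{"dp":[0,0,9.5],"angular":[0,0,0],"fingers":35},{"dp":[0,0,10],"angular":[0,0,0],"fingers":35},{"dp":[0,0,10],"angular":[0,0,0],"fingers":35}]'
```

```text
clock: 9.78
eef_pos: [556.6, 314.6, 76.6]
tcp_rot: [3.141, 0.0, -3.141]
contact_force: [-0.0, -0.3, -1.1]
opening: 0.529
```

```bash
python3 -m creep '[{"dp":[0,0,1],"angular":[0,0,0],"fingers":35},{"dp":[0,0,2],"angular":[0,0,0],"fingers":35},{"dp":[0,0,2],"angular":[0,0,0],"fingers":35}]'
```

```text
clock: 10.03
eef_pos: [557.4, 314.7, 75.9]
tcp_rot: [3.141, 0.002, -3.141]
contact_force: [-1.1, -2.4, 9.7]
opening: 0.525
```

```bash
python3 -m creep '[{"dp":[0,0,0],"angular":[0,0,0],"fingers":48},{"dp":[0,0,0],"angular":[0,0,0],"fingers":52},{"dp":[0,0,0],"angular":[0,0,0],"fingers":60},{"dp":[0,0,0],"angular":[0,0,0],"fingers":66},{"dp":[0,0,-8],"angular":[0,0,0],"fingers":66}]'
python3 -m creep '[{"dp":[0,0,-40],"angular":[0,0,0],"fingers":66},{"dp":[0,0,-80],"angular":[0,0,0],"fingers":66},{"dp":[0,0,-120],"angular":[0,0,0],"fingers":66}]'
python3 look.py w11; python3 -c "
from h import *
crop(optics.grab_frame('side'),190,140,180,170,3.5,'pics/d11.png')"
```

```text
clock: 10.45
eef_pos: [555.6, 314.0, 81.1]
tcp_rot: [-3.14, -0.002, -3.141]
contact_force: [-0.0, -0.1, 0.2]
opening: 0.773
clock: 10.7
eef_pos: [556.0, 314.3, 203.9]
tcp_rot: [-3.141, -0.001, -3.141]
contact_force: [1.2, 0.2, 0.0]
opening: 0.77
10.7 [556.03769436 314.30550579 203.9087938 ] [-3.14093305e+00 -1.22397493e-03 -3.14137379e+00]
```

View pics/w11.png

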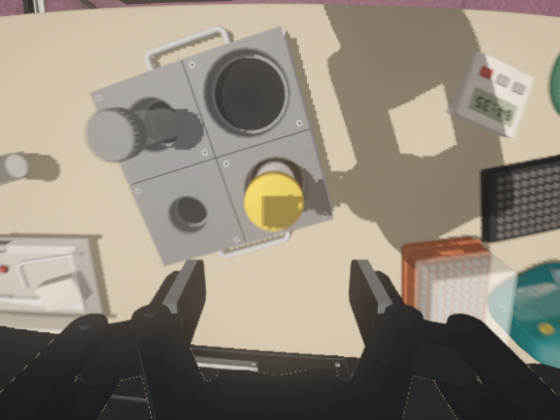

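View pics/d11.png

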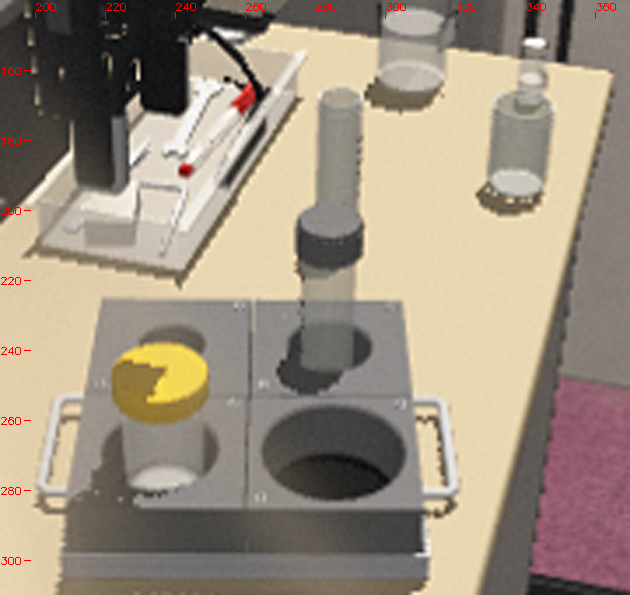

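```bash
python3 -m creep '[{"dp":[5,-41,0],"angular":[0,0,0],"fingers":80},{"dp":[5,-82,0],"angular":[0,0,0],"fingers":80},{"dp":[5,-124,0],"angular":[0,0,0],"fingers":80},{"dp":[5,-165,0],"angular":[0,0,0],"fingers":80},{"dp":[5,-206,0],"angular":[0,0,0],"fingers":80}]'
python3 -m creep '[{"dp":[5,-41,0],"angular":[0,0,0],"fingers":80},{"dp":[5,-82,0],"angular":[0,0,0],"fingers":80},{"dp":[5,-124,0],"angular":[0,0,0],"fingers":80},{"dp":[5,-165,0],"angular":[0,0,0],"fingers":80},{"dp":[5,-206,0],"angular":[0,0,0],"fingers":80}]'
```

```text
clock: 11.22
eef_pos: [551.1, 106.9, 202.7]
tcp_rot: [-3.142, 0.0, -3.141]
contact_force: [0.7, -0.7, -0.6]
opening: 0.935
clock: 11.63
eef_pos: [546.2, -99.4, 202.7]
tcp_rot: [-3.142, 0.0, -3.141]
contact_force: [1.4, 0.2, -0.8]
opening: 0.934
```

```bash
python3 -m creep '[{"dp":[3,-41,0],"angular":[0,0,0],"fingers":80},{"dp":[3,-82,10],"angular":[0,0,0],"fingers":80},{"dp":[3,-110,35],"angular":[0,0,0],"fingers":80},{"dp":[3,-110,35],"angular":[0,0,0],"fingers":80},{"dp":[3,-110,35],"angular":[0,0,0],"fingers":80}]'
python3 look.py w12
```

```text
clock: 12.05
eef_pos: [542.4, -208.6, 166.1]
tcp_rot: [3.141, -0.003, 3.139]
contact_force: [0.6, 0.5, 0.0]
opening: 0.938
12.05 [ 542.43302166 -208.58561337  166.14124189] [ 3.14052859e+00 -2.50898534e-03  3.13883472e+00]
```

View pics/w12.png

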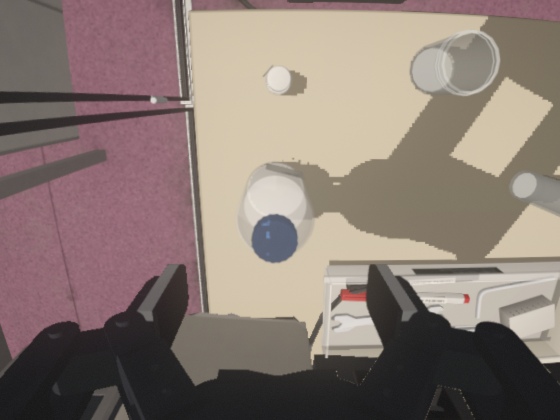

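```bash
python3 at.py w12 274.5,238,125 275,196,0 240,316,0 240,316,200 310,320,0 279,80,50 279,80,40; python3 -c "
from h import *
for p in [(450,228),(500,262),(470,250)]: print(p,onz('scene',p,0))"
```

```text
274.5,238,125 [ 541.1 -209.9]
275,196,0 [ 550.5 -210.3]
240,316,0 [ 684.9 -248.7]
240,316,200 [ 541.7 -222.6]
310,320,0 [ 690.3 -172.9]
279,80,50 [ 448.9 -206.7]
279,80,40 [ 448.3 -206.6]
(450, 228) [ 736.82911148 -177.93999882    0.        ]
(500, 262) [ 707.99033887 -287.1956342     0.        ]
(470, 250) [ 702.48457221 -233.80558618    0.        ]
```

```bash
python3 -m creep '[{"dp":[-1,-1,35],"angular":[0,0,0],"fingers":80},{"dp":[-1,-1,70],"angular":[0,0,0],"fingers":80},{"dp":[-1,-1,98],"angular":[0,0,0],"fingers":80},{"dp":[-1,-1,98],"angular":[0,0,0],"fingers":80},{"dp":[-1,-1,98],"angular":[0,0,0],"fingers":80}]'
python3 look.py w13
```

```text
clock: 12.52
eef_pos: [544.4, -207.0, 69.4]
tcp_rot: [3.141, -0.002, -3.14]
contact_force: [0.6, -1.0, 0.8]
opening: 0.934
12.5167 [ 544.39378957 -207.03501209   69.41108231] [ 3.14067609e+00 -1.93307230e-03 -3.13995995e+00]
```

View pics/w13.png

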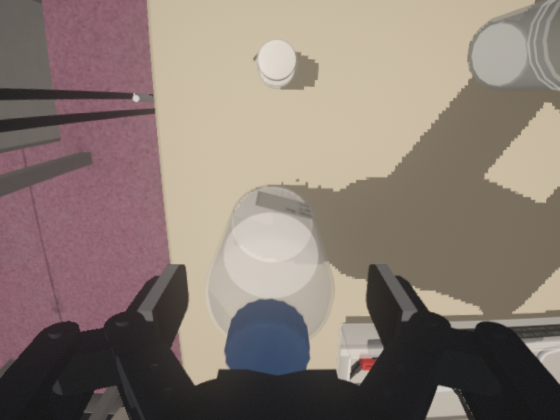

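```bash
python3 -m creep '[{"dp":[0,-3,6],"angular":[0,0,0],"fingers":80},{"dp":[0,-3,12],"angular":[0,0,0],"fingers":80},{"dp":[0,-3,12],"angular":[0,0,0],"fingers":70},{"dp":[0,-3,12],"angular":[0,0,0],"fingers":60},{"dp":[0,-3,12],"angular":[0,0,0],"fingers":45}]' 50
python3 -m creep '[{"dp":[0,0,0],"angular":[0,0,0],"fingers":45},{"dp":[0,0,0],"angular":[0,0,0],"fingers":45},{"dp":[0,0,0],"angular":[0,0,0],"fingers":45}]'
```

```text
clock: 12.98
eef_pos: [545.2, -211.4, 58.4]
tcp_rot: [3.142, 0.001, 3.141]
contact_force: [-1.5, 1.0, 3.6]
opening: 0.637
clock: 13.23
eef_pos: [545.1, -211.5, 58.3]
tcp_rot: [-3.142, 0.001, 3.142]
contact_force: [-2.3, 2.3, 6.2]
opening: 0.638
```

```bash
python3 -m creep '[{"dp":[0,0,-8],"angular":[0,0,0],"fingers":45},{"dp":[0,0,-20],"angular":[0,0,0],"fingers":45},{"dp":[0,0,-40],"angular":[0,0,0],"fingers":45},{"dp":[0,0,-40],"angular":[0,0,0],"fingers":45}]'
python3 look.py w14;  python3 -c "
from h import *
crop(optics.grab_frame('side'),250,60,130,150,4,'pics/d14.png')"
```

```text
clock: 13.57
eef_pos: [546.8, -212.4, 101.3]
tcp_rot: [-3.14, 0.005, -3.141]
contact_force: [0.7, -0.4, -0.9]
opening: 0.635
13.5667 [ 546.76881697 -212.38115924  101.32116268] [-3.13961955  0.00483811 -3.14148406]
```

View pics/w14.png

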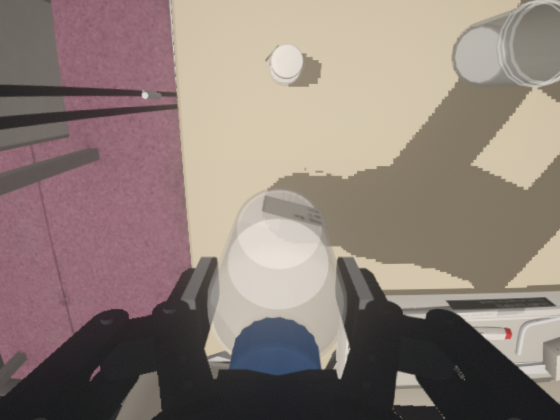

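View pics/d14.png

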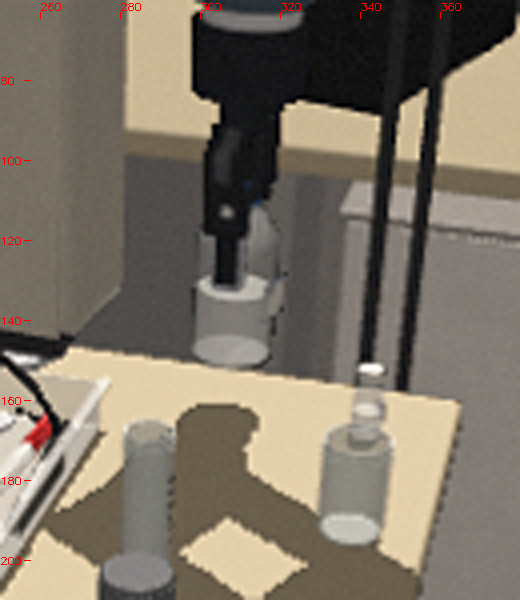

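```bash
python3 at.py w14 281,229,43 ; python3 -c "
from h import *
import json
s=json.load(open('w14.json')); s={k:np.array(v) for k,v in s.items()}
print(proj('wrist',[[546.8,-212.4,43]],s)); print(onz('side',(308,147.5),43))"
```

```text
281,229,43 [ 546.9 -209.9]
[[277.04283035 228.85081225]]
[ 544.74308919 -218.13215721   43.        ]
```

```bash
python3 -m creep '[{"dp":[0,0,-35],"angular":[0,0,0],"fingers":45},{"dp":[2,10,-70],"angular":[0,0,0],"fingers":45},{"dp":[6,35,-100],"angular":[0,0,0],"fingers":45},{"dp":[12,70,-115],"angular":[0,0,0],"fingers":45},{"dp":[18,110,-115],"angular":[0,0,0],"fingers":45}]'
python3 -m creep '[{"dp":[6,40,0],"angular":[0,0,0],"fingers":45},{"dp":[12,80,0],"angular":[0,0,0],"fingers":45},{"dp":[18,120,0],"angular":[0,0,0],"fingers":45},{"dp":[24,160,0],"angular":[0,0,0],"fingers":45},{"dp":[30,200,0],"angular":[0,0,0],"fingers":45}]'
```

```text
clock: 14.08
eef_pos: [528.3, -101.8, 215.6]
tcp_rot: [-3.14, 0.006, 3.14]
contact_force: [1.1, 0.4, -1.6]
opening: 0.636
clock: 14.5
eef_pos: [495.4, 100.2, 211.8]
tcp_rot: [-3.141, -0.001, 3.142]
contact_force: [1.1, 0.3, -2.0]
opening: 0.638
```

```bash
python3 -m creep '[{"dp":[5,40,-4],"angular":[0,0,0],"fingers":45},{"dp":[10,80,-4],"angular":[0,0,0],"fingers":45},{"dp":[15,120,-4],"angular":[0,0,0],"fingers":45},{"dp":[20,160,-4],"angular":[0,0,0],"fingers":45},{"dp":[24,189,-4],"angular":[0,0,0],"fingers":45}]'
python3 -m creep '[{"dp":[0,0,20],"angular":[0,0,0],"fingers":45},{"dp":[0,0,50],"angular":[0,0,0],"fingers":45},{"dp":[0,0,70],"angular":[0,0,0],"fingers":45},{"dp":[0,0,70],"angular":[0,0,0],"fingers":45},{"dp":[0,0,70],"angular":[0,0,0],"fingers":45}]'
python3 look.py w15
```

```text
clock: 14.92
eef_pos: [471.5, 290.4, 215.7]
tcp_rot: [3.141, -0.001, -3.14]
contact_force: [0.5, -0.7, -1.6]
opening: 0.64
clock: 15.33
eef_pos: [471.5, 286.9, 145.2]
tcp_rot: [-3.14, -0.003, -3.141]
contact_force: [0.6, 0.8, -1.4]
opening: 0.639
15.3333 [471.54790698 286.92749892 145.21148334] [-3.13974976e+00 -2.96941178e-03 -3.14131750e+00]
```

View pics/w15.png

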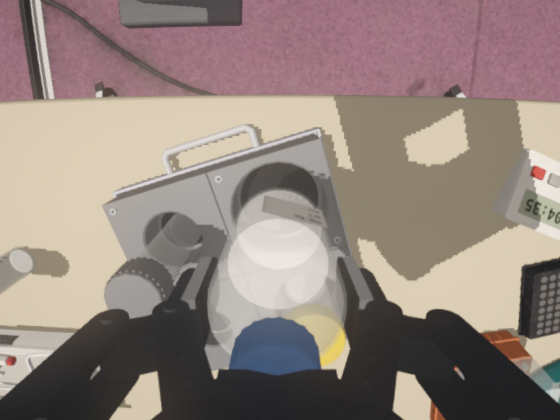

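```bash
python3 -m creep '[{"dp":[0,1,20],"angular":[0,0,0],"fingers":45},{"dp":[0,1,40],"angular":[0,0,0],"fingers":45},{"dp":[0,1,58],"angular":[0,0,0],"fingers":45},{"dp":[0,1,62],"angular":[0,0,0],"fingers":45},{"dp":[0,1,62],"angular":[0,0,0],"fingers":45}]'
python3 look.py w16; python3 -c "
from h import *
crop(optics.grab_frame('side'),190,140,150,160,3.7,'pics/d16.png')"
```

```text
clock: 15.8
eef_pos: [472.7, 288.4, 84.7]
tcp_rot: [-3.141, -0.0, 3.141]
contact_force: [-0.8, -0.6, -1.8]
opening: 0.635
15.8 [472.70622525 288.37254853  84.66519628] [-3.14136500e+00 -3.86105031e-04  3.14143148e+00]
```

View pics/w16.png

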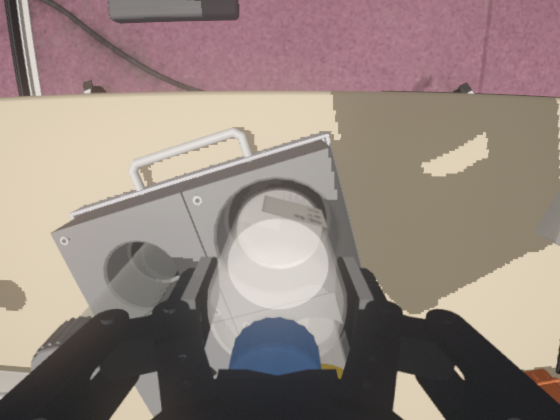

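View pics/d16.png

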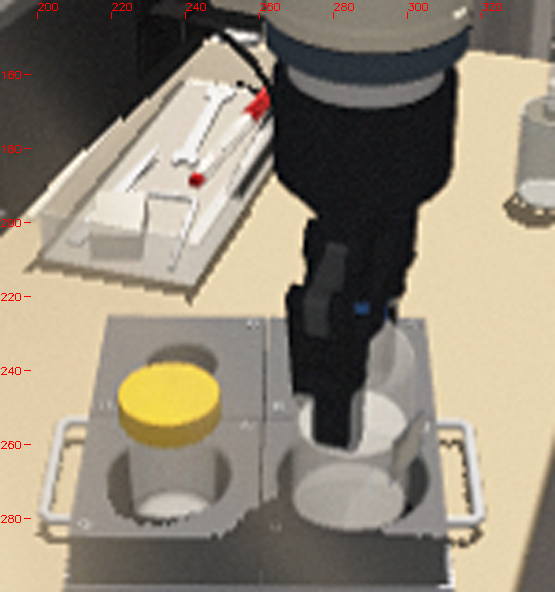

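The bottle is in its pocket, nearly centred. Lowering it to the floor.

```bash
python3 -m creep '[{"dp":[0,0,4],"angular":[0,0,0],"fingers":45},{"dp":[0,0,8],"angular":[0,0,0],"fingers":45},{"dp":[0,0,11],"angular":[0,0,0],"fingers":45},{"dp":[0,0,12],"angular":[0,0,0],"fingers":45},{"dp":[0,0,12],"angular":[0,0,0],"fingers":45}]'
```

```text
clock: 16.32
eef_pos: [472.6, 288.5, 72.4]
tcp_rot: [-3.142, -0.0, -3.141]
contact_force: [0.6, 0.1, -2.6]
opening: 0.64
```

```bash
python3 -m creep '[{"dp":[0,0,1],"angular":[0,0,0],"fingers":45},{"dp":[0,0,2],"angular":[0,0,0],"fingers":45},{"dp":[0,0,2],"angular":[0,0,0],"fingers":45}]'
```

```text
clock: 16.57
eef_pos: [473.1, 288.7, 72.2]
tcp_rot: [3.141, 0.001, -3.141]
contact_force: [-4.7, -2.6, 19.7]
opening: 0.638
```

```bash
python3 -m creep '[{"dp":[0,0,0],"angular":[0,0,0],"fingers":56},{"dp":[0,0,0],"angular":[0,0,0],"fingers":60},{"dp":[0,0,0],"angular":[0,0,0],"fingers":66},{"dp":[0,0,0],"angular":[0,0,0],"fingers":70},{"dp":[0,0,-6],"angular":[0,0,0],"fingers":70}]'
python3 -m creep '[{"dp":[0,0,-35],"angular":[0,0,0],"fingers":70},{"dp":[0,0,-75],"angular":[0,0,0],"fingers":70},{"dp":[0,0,-110],"angular":[0,0,0],"fingers":70},{"dp":[0,0,-130],"angular":[0,0,0],"fingers":70},{"dp":[0,-10,-130],"angular":[0,0,0],"fingers":60}]'
python3 look.py w17; python3 -c "
from h import *
crop(optics.grab_frame('side'),190,140,150,160,3.7,'pics/d17.png')"
```

```text
clock: 16.98
eef_pos: [471.8, 288.1, 75.6]
tcp_rot: [-3.141, -0.002, -3.141]
contact_force: [0.2, -0.4, 0.0]
opening: 0.821
clock: 17.4
eef_pos: [475.2, 280.9, 211.8]
tcp_rot: [3.137, 0.007, -3.141]
contact_force: [-0.3, 1.5, 0.6]
opening: 0.71
17.4 [475.17641075 280.89100102 211.84463938] [ 3.13670309  0.00743172 -3.14074493]
```

View pics/w17.png

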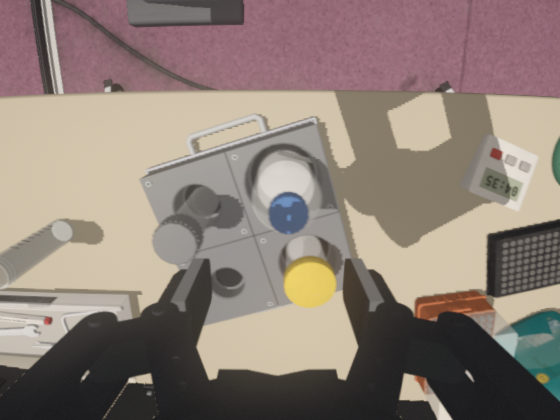

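View pics/d17.png

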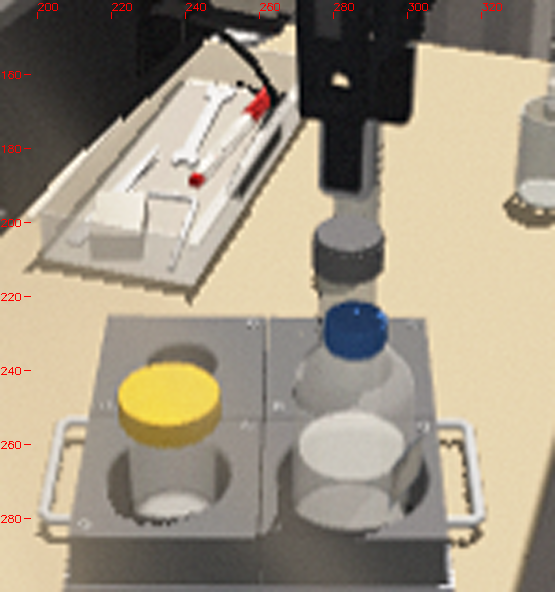

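```bash
python3 -m creep '[{"dp":[2,-41,0],"angular":[0,0,0],"fingers":50},{"dp":[4,-82,0],"angular":[0,0,0],"fingers":50},{"dp":[6,-123,0],"angular":[0,0,0],"fingers":50},{"dp":[9,-164,0],"angular":[0,0,0],"fingers":50},{"dp":[12,-206,0],"angular":[0,0,0],"fingers":50}]'
python3 -m creep '[{"dp":[2,-41,10],"angular":[0,0,0],"fingers":50},{"dp":[4,-82,20],"angular":[0,0,0],"fingers":50},{"dp":[6,-121,30],"angular":[0,0,0],"fingers":50},{"dp":[9,-161,40],"angular":[0,0,0],"fingers":50},{"dp":[12,-201,50],"angular":[0,0,0],"fingers":50}]'
python3 -m creep '[{"dp":[2,-40,10],"angular":[0,0,0],"fingers":50},{"dp":[4,-79,20],"angular":[0,0,0],"fingers":50},{"dp":[4,-79,50],"angular":[0,0,0],"fingers":50},{"dp":[4,-79,50],"angular":[0,0,0],"fingers":50},{"dp":[4,-79,50],"angular":[0,0,0],"fingers":50}]'
python3 look.py w18
```

```text
clock: 17.92
eef_pos: [459.1, 71.2, 204.8]
tcp_rot: [-3.141, -0.003, -3.141]
contact_force: [1.0, -0.3, -0.1]
opening: 0.589
clock: 18.33
eef_pos: [447.0, -129.6, 154.7]
tcp_rot: [3.141, -0.002, 3.142]
contact_force: [0.3, 0.3, -0.2]
opening: 0.583
clock: 18.75
eef_pos: [442.3, -206.2, 104.3]
tcp_rot: [3.139, -0.006, 3.14]
contact_force: [0.0, 0.7, 0.5]
opening: 0.589
18.75 [ 442.26321744 -206.19518693  104.28821799] [ 3.1386834  -0.00571798  3.1402908 ]
```

View pics/w18.png

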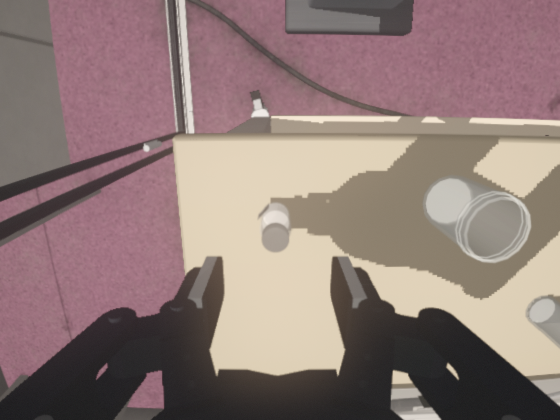

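```bash
python3 at.py w18 275,239,50 276,214,0; python3 -c "
from h import *
crop(cv2.imread('pics/w18.png'),240,190,80,70,8,'pics/w18a.png')"
```

```text
275,239,50 [ 447.  -207.2]
276,214,0 [ 447.1 -206.6]
```

View pics/w18a.png

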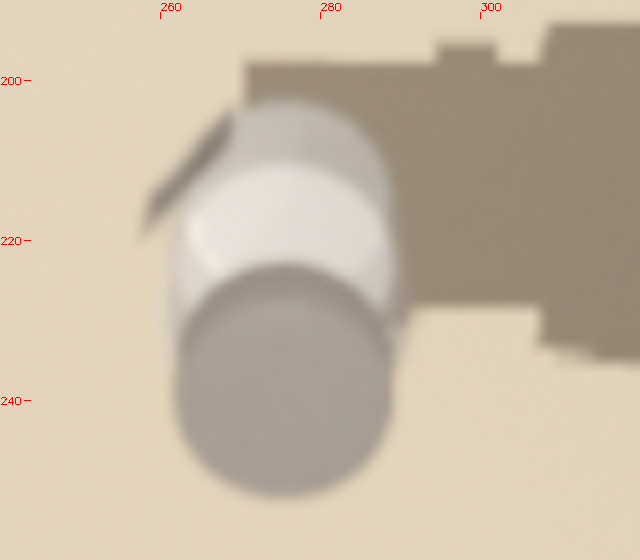

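```bash
python3 -m creep '[{"dp":[-4,0,0],"angular":[0,0,0],"fingers":50},{"dp":[-4,0,30],"angular":[0,0,0],"fingers":50},{"dp":[-4,0,60],"angular":[0,0,0],"fingers":50},{"dp":[-4,0,70],"angular":[0,0,0],"fingers":50},{"dp":[-4,0,70],"angular":[0,0,0],"fingers":50}]'
python3 look.py w19
```

```text
clock: 19.22
eef_pos: [447.9, -205.6, 35.3]
tcp_rot: [3.14, -0.003, -3.14]
contact_force: [-0.2, -0.1, -1.0]
opening: 0.585
19.2167 [ 447.93201022 -205.60336008   35.32317374] [ 3.14015781e+00 -2.96810340e-03 -3.13980688e+00]
```

View pics/w19.png

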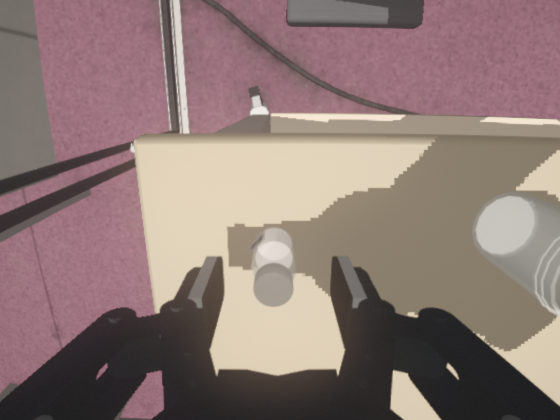

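```bash
python3 at.py w19 273.5,286,50 274,247,0
python3 -m creep '[{"dp":[0,-1,6],"angular":[0,0,0],"fingers":50},{"dp":[0,-1,12],"angular":[0,0,0],"fingers":50},{"dp":[0,-1,13],"angular":[0,0,0],"fingers":40},{"dp":[0,-1,13],"angular":[0,0,0],"fingers":30},{"dp":[0,-1,13],"angular":[0,0,0],"fingers":12}]' 40
python3 -m creep '[{"dp":[0,0,0],"angular":[0,0,0],"fingers":12},{"dp":[0,0,0],"angular":[0,0,0],"fingers":12},{"dp":[0,0,0],"angular":[0,0,0],"fingers":12},{"dp":[0,0,0],"angular":[0,0,0],"fingers":12}]'
```

```text
273.5,286,50 [ 445.6 -207. ]
274,247,0 [ 449.8 -207.2]
clock: 19.68
eef_pos: [448.9, -208.2, 23.8]
tcp_rot: [-3.141, 0.0, -3.142]
contact_force: [-0.3, 2.3, 7.5]
opening: 0.231
clock: 20.02
eef_pos: [449.0, -208.2, 23.8]
tcp_rot: [-3.141, 0.001, -3.142]
contact_force: [-0.1, 1.6, 6.0]
opening: 0.232
```

```bash
python3 -m creep '[{"dp":[0,0,-8],"angular":[0,0,0],"fingers":12},{"dp":[0,0,-25],"angular":[0,0,0],"fingers":12},{"dp":[0,0,-25],"angular":[0,0,0],"fingers":12}]'
python3 look.py w20
```

```text
clock: 20.27
eef_pos: [449.9, -208.7, 50.6]
tcp_rot: [-3.14, 0.003, -3.141]
contact_force: [1.9, -0.7, -0.6]
opening: 0.224
20.2667 [ 449.90662049 -208.68472097   50.63670949] [-3.14028914e+00  2.53987385e-03 -3.14130631e+00]
```

View pics/w20.png

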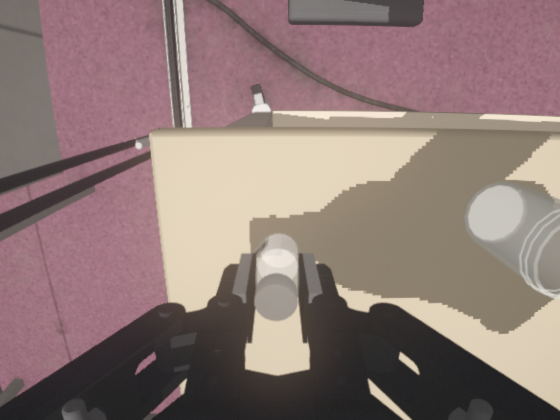

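```bash
python3 -m creep '[{"dp":[-2,5,-38],"angular":[0,0,0],"fingers":12},{"dp":[-6,20,-75],"angular":[0,0,0],"fingers":12},{"dp":[-14,46,-105],"angular":[0,0,0],"fingers":12},{"dp":[-24,80,-125],"angular":[0,0,0],"fingers":12},{"dp":[-35,118,-130],"angular":[0,0,0],"fingers":12}]'
python3 -m creep '[{"dp":[-11,39,0],"angular":[0,0,0],"fingers":12},{"dp":[-22,78,0],"angular":[0,0,0],"fingers":12},{"dp":[-33,117,0],"angular":[0,0,0],"fingers":12},{"dp":[-44,156,0],"angular":[0,0,0],"fingers":12},{"dp":[-55,195,0],"angular":[0,0,0],"fingers":12}]'
```

```text
clock: 20.73
eef_pos: [485.6, -89.9, 181.9]
tcp_rot: [-3.14, 0.005, 3.14]
contact_force: [1.7, -0.1, 0.2]
opening: 0.226
clock: 21.15
eef_pos: [538.6, 107.0, 178.0]
tcp_rot: [-3.141, -0.0, -3.141]
contact_force: [1.0, -0.9, -0.5]
opening: 0.225
```

```bash
python3 -m creep '[{"dp":[-13,38,0],"angular":[0,0,0],"fingers":12},{"dp":[-26,76,0],"angular":[0,0,0],"fingers":12},{"dp":[-38,112,0],"angular":[0,0,0],"fingers":12},{"dp":[-41,123,15],"angular":[0,0,0],"fingers":12},{"dp":[-41,123,50],"angular":[0,0,0],"fingers":12}]'
python3 -m creep '[{"dp":[0,0,25],"angular":[0,0,0],"fingers":12},{"dp":[0,0,35],"angular":[0,0,0],"fingers":12},{"dp":[0,0,35],"angular":[0,0,0],"fingers":12},{"dp":[0,0,35],"angular":[0,0,0],"fingers":12}]'
python3 look.py w21
```

```text
clock: 21.57
eef_pos: [583.5, 232.7, 131.4]
tcp_rot: [3.138, 0.008, -3.138]
contact_force: [1.4, -0.8, -0.9]
opening: 0.225
clock: 21.9
eef_pos: [579.6, 227.7, 93.4]
tcp_rot: [-3.141, -0.001, 3.141]
contact_force: [0.7, -1.1, -0.1]
opening: 0.227
21.9 [579.62790376 227.74857984  93.40883173] [-3.14125104e+00 -7.17339046e-04  3.14148916e+00]
```

View pics/w21.png

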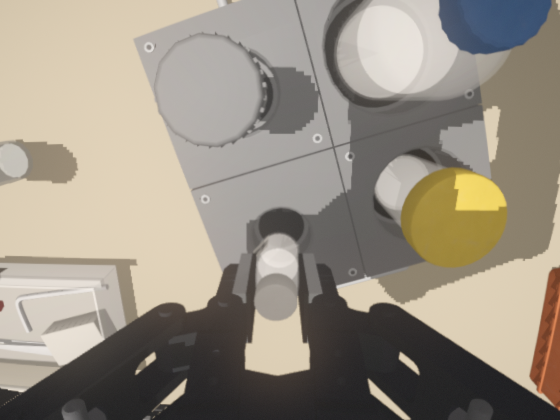

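```bash
python3 at.py w21 283,230,46; python3 -c "
from h import *
import json
s=json.load(open('w21.json')); s={k:np.array(v) for k,v in s.items()}
t=np.linspace(0,2*np.pi,9)
print(proj('wrist',np.c_[579.1+18*np.cos(t),230.5+18*np.sin(t),46+0*t],s).round(0).tolist())
crop(cv2.imread('pics/w21.png'),230,190,100,140,4.2,'pics/w21a.png')
crop(optics.grab_frame('side'),190,140,150,160,3.7,'pics/d21.png')"
```

```text
283,230,46 [575.8 231.4]
[[281.0, 262.0], [302.0, 254.0], [311.0, 235.0], [303.0, 215.0], [282.0, 207.0], [260.0, 215.0], [252.0, 235.0], [261.0, 254.0], [281.0, 262.0]]
```

View pics/w21a.png

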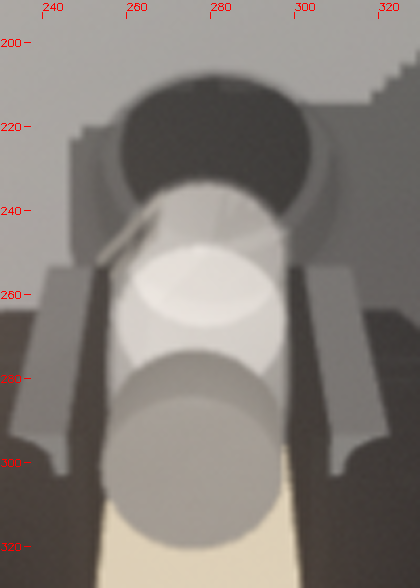

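View pics/d21.png

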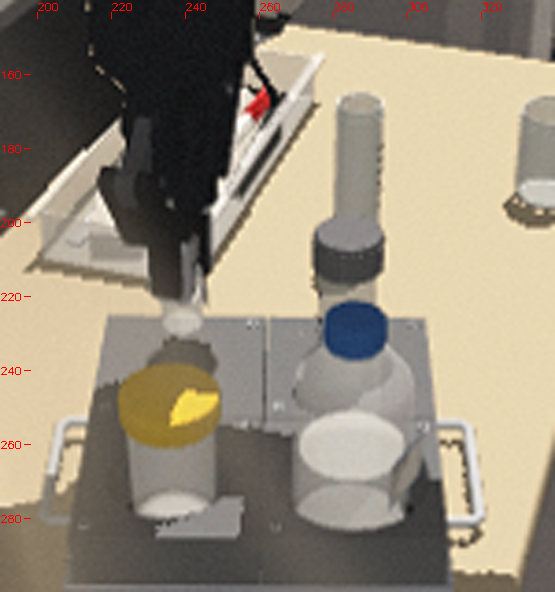

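```bash
python3 -m creep '[{"dp":[0,3,0],"angular":[0,0,0],"fingers":12},{"dp":[0,3,15],"angular":[0,0,0],"fingers":12},{"dp":[0,3,28],"angular":[0,0,0],"fingers":12},{"dp":[0,3,34],"angular":[0,0,0],"fingers":12},{"dp":[0,3,34],"angular":[0,0,0],"fingers":12}]'
python3 look.py w22; python3 -c "
from h import *
crop(cv2.imread('pics/w22.png'),200,150,160,180,3.2,'pics/w22a.png')"
```

```text
clock: 22.42
eef_pos: [578.6, 230.6, 58.1]
tcp_rot: [-3.141, -0.002, -3.141]
contact_force: [0.2, 0.3, -0.8]
opening: 0.226
22.4167 [578.60361105 230.59740457  58.12653408] [-3.14070854e+00 -2.23763896e-03 -3.14143710e+00]
```

View pics/w22a.png

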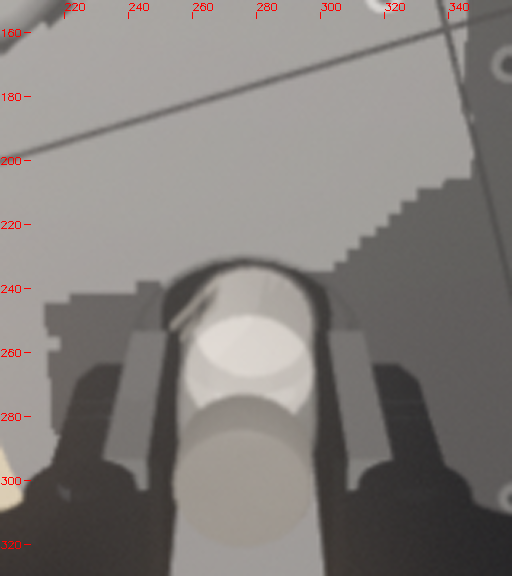

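```bash
python3 -m creep '[{"dp":[-1,0,3],"angular":[0,0,0],"fingers":12},{"dp":[-1,0,5.5],"angular":[0,0,0],"fingers":12},{"dp":[-1,0,6.5],"angular":[0,0,0],"fingers":12},{"dp":[-1,0,6.5],"angular":[0,0,0],"fingers":12}]'
```

```text
clock: 22.8
eef_pos: [580.6, 231.0, 52.9]
tcp_rot: [-3.142, -0.0, -3.141]
contact_force: [-0.5, -0.4, -0.6]
opening: 0.225
```

```bash
python3 -m creep '[{"dp":[0,0,1],"angular":[0,0,0],"fingers":12},{"dp":[0,0,2],"angular":[0,0,0],"fingers":12},{"dp":[0,0,2],"angular":[0,0,0],"fingers":12}]'
```

```text
clock: 23.05
eef_pos: [581.2, 231.2, 51.9]
tcp_rot: [3.141, 0.001, -3.141]
contact_force: [-1.0, -1.1, 6.6]
opening: 0.23
```

```bash
python3 -m creep '[{"dp":[0,0,0],"angular":[0,0,0],"fingers":22},{"dp":[0,0,0],"angular":[0,0,0],"fingers":26},{"dp":[0,0,0],"angular":[0,0,0],"fingers":32},{"dp":[0,0,0],"angular":[0,0,0],"fingers":40},{"dp":[0,0,-4],"angular":[0,0,0],"fingers":40}]'
python3 -m creep '[{"dp":[0,0,-25],"angular":[0,0,0],"fingers":40},{"dp":[0,0,-65],"angular":[0,0,0],"fingers":40},{"dp":[0,0,-105],"angular":[0,0,0],"fingers":40},{"dp":[0,0,-145],"angular":[0,0,0],"fingers":40},{"dp":[0,0,-165],"angular":[0,0,0],"fingers":40}]'
python3 look.py w23; python3 -c "
from h import *
crop(cv2.imread('pics/w23.png'),50,60,300,220,2.6,'pics/w23a.png')
crop(optics.grab_frame('side'),190,140,160,160,3.7,'pics/d23.png')
crop(optics.grab_frame('scene'),150,110,200,190,3.1,'pics/s23.png')"
```

```text
clock: 23.47
eef_pos: [580.0, 230.7, 54.2]
tcp_rot: [-3.141, -0.001, -3.141]
contact_force: [-0.7, -0.3, -0.7]
opening: 0.47
clock: 23.88
eef_pos: [582.3, 231.7, 225.4]
tcp_rot: [3.139, 0.006, -3.141]
contact_force: [1.2, 0.2, -0.2]
opening: 0.473
23.8833 [582.2893176  231.65585685 225.42814473] [ 3.13941909  0.00550827 -3.14138317]
```

View pics/w23a.png

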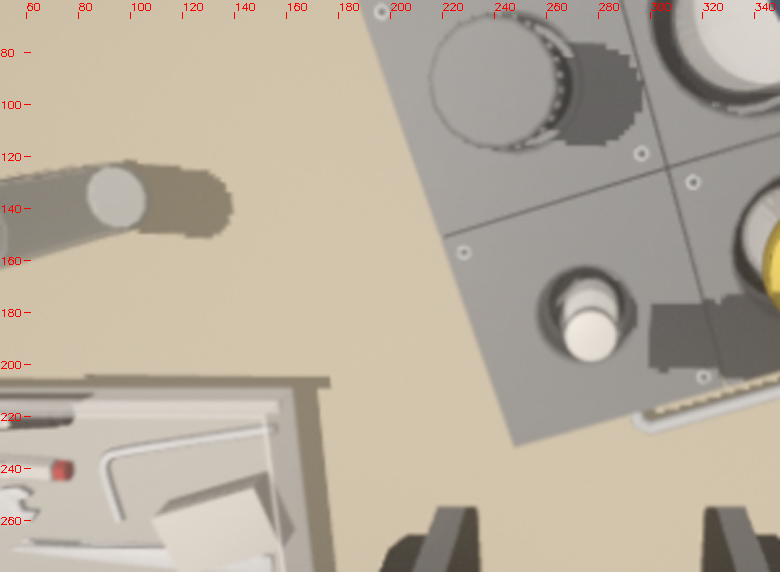

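View pics/d23.png

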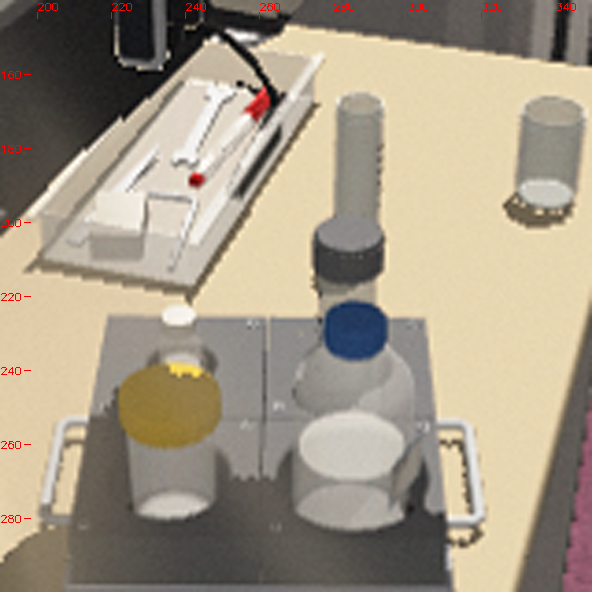

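View pics/s23.png

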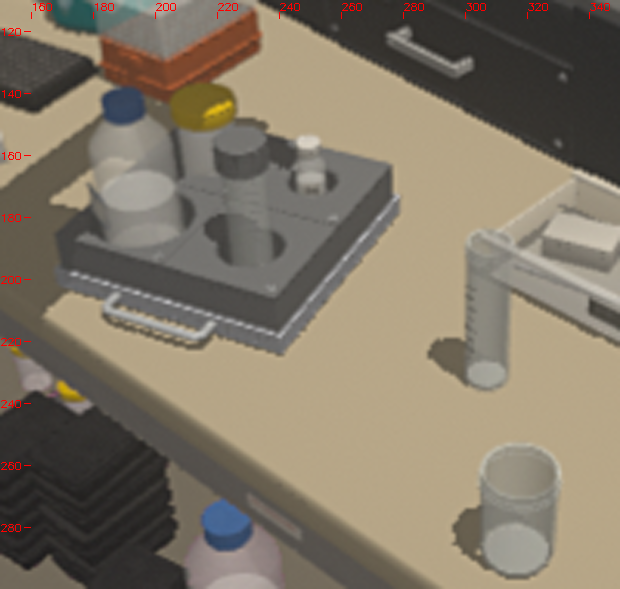

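```bash
python3 - <<'E'
from h import *
P={'tube':((496.8,199.3),(495.4,207.3)),'bottle':((471.5,281.3),(470.3,290.8)),'jar':((554.1,307.1),(553.7,315.7)),'vial':((579.6,224.4),(578.9,231.5))}
M={'tube':((227.7,157.7),(284.3,204.3),129),'bottle':((190,142.3),(286.2,226.5),139),'jar':((215.5,143.2),(235.9,246.2),94),'vial':((249.7,156.1),(238.4,225.9),78)}
for k,(a,b,z) in M.items():
    print(k,(onz('scene',a,z)[:2]-P[k][0]).round(1),(onz('side',b,z)[:2]-P[k][1]).round(1))
for c,p,z in [('scene',(150+487/3.1,110+375/3.1),0),('side',(190+545/3.7,140+193/3.7),0),('scene',(150+516/3.1,110+550/3.1),0)]: print(c,onz(c,p,z).round(1))
print(r.sense()['contact_force'],r.sense()['clock'])
E
```

```text
tube [-4.7 -6.4] [0.6 6.2]
bottle [-0.1 -0.8] [1.  1.5]
jar [-3.4 -5.7] [-0.9 -3.6]
vial [0.4 1.1] [-0.9  3.1]
scene [542.2  30.6   0. ]
side [435.5 -76.2   0. ]
scene [439.3 -75.2   0. ]
[-0.06927715  0.78157031 -1.02785854] 24.0333
```

```bash
python3 -m creep '[{"dp":[0,0,-10],"angular":[0,0,0],"fingers":40},{"dp":[0,0,-10],"angular":[0,0,0],"fingers":40},{"dp":[0,0,-10],"angular":[0,0,0],"fingers":40},{"dp":[0,0,-10],"angular":[0,0,0],"fingers":40}]'; python3 -c "
from rig import r
print(r.sign_off())"
```

```text
clock: 24.37
eef_pos: [580.1, 230.8, 228.8]
tcp_rot: [-3.141, -0.002, -3.141]
contact_force: [0.8, 0.4, -0.9]
opening: 0.466
the job is handed in; nothing more can be done
None
```

I packed the sample tube, specimen jar, bottle and vial into their own pockets. Each was lowered until the wrist force showed it on the pocket floor (about 7–20 N), then released slowly. I handed the job in at 24.4 s; no verdict came back.

- **Containers:** the last wrist, side and scene pictures show all four standing upright in the right pockets, with the gripper clear above them.
- **Open tube and open jar:** both are still upright, within about 2 mm of where they were first measured.
- **Axis offsets:** the bottle and vial read within about 3 mm of their pocket centres in both fixed cameras.
- **Disagreement:** the two fixed cameras differ by about 8 mm in y. For the tube they read opposite ways, about −6 and +6 mm. For the jar both read to the same side, −6 and −4 mm. I went ahead because each pocket leaves at most about 8 mm of play, inside the 11 mm limit.

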